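# Rake fallen die trays from under the shelf and lock them in the wash basket

## Robot

A 6-joint arm with a two-finger parallel gripper is mounted at the origin on the work surface. World frame = base frame: x ahead of the robot, y to its left, z up, the work surface at z = 0. Lengths are in m, angles in rad, forces in N, time in s.
With the tool pointing down it reaches from about 0.425 to 0.95 m from the base axis. Payload 3.5 kg.
Tool frame: the origin (TCP) lies at the very end of the fingers, on their centre line; the grasp point (between the pads) lies 19 mm behind it; z points along the fingers, y is the direction in which the jaws open and shut (so a half turn about z gives the same grasp; the last joint's range is limited). The gripper opens to 85 mm and grips with 20 to 120 N. Pads are 22 mm wide; open, the fingers measure 114 mm over their backs; the gripper's body (76 mm by 85 mm) begins 54 mm behind the grasp point. The pads swing forward as they close: fully open they stand 13 mm farther back than shut.
Start: joints at [-1.279, 0.286, 1.577, -0, 1.279, -0.15], TCP at [0.289, -0.61, 0.231] pointing down, gripper open.
Joint ranges: [-2.77, 2.77], [-0.9, 2.22], [0.21, 2.48], [-1.53, 4.67], [0.24, 2.81], [-2.84, 2.84]. Speed limits (rad/s): [2.79, 2.79, 3.14, 3.14, 3.14, 3.14].

## Interface

Orientations are given as a unit quaternion [x, y, z, w].
In Python, from plant import ctrl, imaging gives the robot as it stands.
- The arm moves only by the shell command python3 -m creep 'ROWS' [OPENING] [FORCE]. ROWS is JSON, one flat list of numbers, 4 for each row, row after row: the shift along the tool's x, y, z in units of 25 mm (1.0 is 25 mm), then the turn about the tool's z in units of 5 degrees (1.0 is 5 degrees). A call has 1 to 20 rows; each row is the pose to reach, as a shift and turn from the pose commanded when the call began, along the tool's axes at that moment; what a row does not reach only later rows make up. A row lasts 1/12 s, in which the tool goes at most 41.7 mm and 7.16 degrees, less where a joint would pass 70% of its speed; a pose out of reach is approached as far as the arm can. A call with a gripper value outside its range is refused whole. OPENING is the closure in counts, from 0 (fully open) to 255 (shut), set as the call begins (- or left out, the last holds). The fingers move at their own pace and stop on an object; FORCE is the grip in N (left out, the last holds). Time passes only in rows, so rows that repeat a pose let the fingers close. It gives the time, the measured TCP pose, the force and the opening at its end, in the units of the state.
- ctrl.get_state(): the state, without advancing time (a new reading comes with each control period).
- imaging.read_camera(name): name is "scene" or "top"; returns the picture (420x560x3 uint8, red, green, blue); there is no depth.
- imaging.camera_info(name): a dict with "intrinsics" (3x3 intrinsics, pixels), "origin" and "attitude" of the camera in the world. Camera axes: x right, y down, z forward; pixel columns grow to the right and rows downward; lengths in m; the calibration is good to about 2 mm. A picture is of the moment at which its call begins. camera_info takes no time and is no camera call.
- ctrl.sign_off(): hands the job in, once; it reports no verdict.
Trained networks look in the newest picture that a camera, given by its name, has taken for a name from the list of things; names that differ only in an ending like _2 or _b are one class to them, and where a whole thing is asked for, a point or a joint stands for the part that bears it (a point fixed in the world has none). Each returns a list of dicts, best first, with "p" (0 to 1); they miss things now and then, are a little off and sometimes report something else, mostly with a low value. They report only what shows in the picture. A call takes as long as a camera call.
- imaging.silhouettes(camera, name): "mask" (420x560 bool, what is visible of it) and "uv" ([column, row] in pixels, amid what is visible of it).
The state is a dict: "time": time; "qpos": joint angles; "dq": joint speeds; "joint_efforts": joint torques, N m; "eef_pos": TCP position; "tcp_rot": TCP orientation; "contact_force": force on the tool from outside, world axes, zero at the start; "wrist_torque": the same for the moment, N m; "opening": opening from 0.0 (shut) to 1.0 (fully open).
Only numpy, scipy, OpenCV 4.12 (cv2) and the standard library are available. Lean on these libraries where they do the work, as an engineer would, in place of code of your own. Each camera call takes 0.05 s, during which the arm holds its last target.

## Task

Two or three blue die trays have slid back under the clear bench shelf. Take the flat rake from its mat, reach in under the shelf with it and draw every tray out into the open (keep your fingers off trays that are under the shelf), lay the rake back flat on the mat, and, with the hold-down frame of the steel wash basket swung up out of the way, put all the trays flat, side by side, in the basket. Then swing the frame back over the trays until it rests fully down in its catches, and leave the slab, sprue former and burr block where they stand.

Things in the scene. Friction and masses are not known exactly. Their poses are not given: they have to be found in the camera images.
- tray1_mid (a point): blue open-topped plastic quadrant die tray, 64 x 36 mm and 16 mm high, 45 g, walls 3 mm. The point is its middle, half-way up (8 mm above its underside); x along its 64 mm length, y across its 36 mm width, z up. It starts lying flat on the bench under the shelf. May be absent (then it is None).
- tray2_mid (a point): blue open-topped plastic quadrant die tray, 64 x 36 mm and 16 mm high, 45 g, walls 3 mm. The point is its middle, half-way up (8 mm above its underside); x along its 64 mm length, y across its 36 mm width, z up. It starts lying flat on the bench under the shelf. May be absent (then it is None).
- tray3_mid (a point): blue open-topped plastic quadrant die tray, 64 x 36 mm and 16 mm high, 45 g, walls 3 mm. The point is its middle, half-way up (8 mm above its underside); x along its 64 mm length, y across its 36 mm width, z up. It starts lying flat on the bench under the shelf. May be absent (then it is None).
- shelf: fixed low bench shelf of clear acrylic with thin steel edge trims, 300 mm wide and 160 mm deep. Origin at bench level under its middle; z up; its open front faces its own -x (front edge at x = -80 mm, rear edge at x = +80 mm, also open), y along its width. The underside of the board is 52 mm above the bench, its top 58 mm; 6 mm side cheeks at y = -150..-144 mm and +144..+150 mm. A tray counts as drawn out when its middle is at x below -100 mm.
- mat: thin grey-green tool mat lying flush on the bench (under 1 mm thick, no obstacle), 340 mm along its x, 120 mm along its y, origin at its middle.
- rake_grip (a point): middle of the wooden handle of the loose flat furnace rake (150 g). The handle is a bar 110 mm long, 20 mm wide, 30 mm high; this point is half-way up it, 15 mm above its underside. x points along the rake to the toe, y across, z up. A flat steel strip 18 mm wide and 4 mm thick (20 to 24 mm above the rake's underside) runs on from the handle to the toe. Starts lying flat on the mat, handle towards the robot.
- rake_toe (a point): the rake's toe at its lower edge: a flat plate 40 mm wide across, 4 mm thick, hanging 20 mm below the strip down to the rake's underside (24 mm high in all), 210 mm in front of the middle of the handle. The strip passes over a tray (20 mm against 16 mm); with the toe lifted over a tray the strip's top still fits under the shelf.
- basket: fixed stainless wash basket, open on top, outside 246 mm along its x, 106 mm along its y, 24 mm high; walls and floor 3 mm. Origin at bench level under its middle, z up. Three trays fit side by side along x, their length along y.
- bail (a joint): hinge angle of the basket's hold-down frame (rad): 0 = flat over the basket, fully home in the catches; grows as it opens, 1.57 = upright, 2.2 at most. It stays where it is left (stiff hinge, about 0.12 N m, so a few N at the grip bar move it). Starts shut or a little ajar.
- bail_knob (a point): middle of the frame's black grip bar, 12 mm round, 36 mm long along the basket's x, 140 mm from the hinge line, joined to it by a flat strip 26 mm wide. Pinched by its ends from above it turns freely between the pads. 22 mm nearer the hinge is the 6 mm front bar. When home the grip bar is 28 mm above the bench, 31 mm outside the basket's -y wall; the catches (x = -60, +60 mm) are 36 mm high.
- bail_hinge (a point): middle of the frame's hinge line, at y = +56 mm, 28 mm high in the basket's frame; the hinge line runs along the basket's x and the opened frame stands up on this +y side, clear of the trays.
- slab: bystander: cream porcelain mixing slab, 75 x 150 x 12 mm, loose. Origin under its middle.
- sprue_former: bystander: nickel-plated sprue former base, 72 mm across, 44 mm high, loose. Origin under its middle.
- burr_block: bystander: matte black burr block with burs, 36 x 80 mm and 51 mm high, loose, standing on the shelf's board towards its rear corner. Origin under its middle.

How it is judged:
On the way, in this order (a step that is already met when the one before it is completed fails the run):
1. every tray has been drawn out from under the shelf (x of each of tray1_mid, tray2_mid, tray3_mid in the frame of shelf below -0.1 m), for 0.2 s.
2. every tray lies flat in the basket, the hold-down frame still open (x of tray1_mid in the frame of basket between -0.118 and 0.118 m and y of tray1_mid in the frame of basket between -0.05 and 0.05 m and z of tray1_mid in the frame of basket between 0.004 and 0.018 m and angle between the z axis of each of tray1_mid, tray2_mid, tray3_mid and the z axis of basket, either way round below 0.2 rad and x of tray2_mid in the frame of basket between -0.118 and 0.118 m and y of tray2_mid in the frame of basket between -0.05 and 0.05 m and z of tray2_mid in the frame of basket between 0.004 and 0.018 m and x of tray3_mid in the frame of basket between -0.118 and 0.118 m and y of tray3_mid in the frame of basket between -0.05 and 0.05 m and z of tray3_mid in the frame of basket between 0.004 and 0.018 m and value of joint bail above 0.5 rad), for 0.2 s.
3. the hold-down frame is swung over and rests in its catches (value of joint bail below 0.045 rad), for 0.2 s.
At the end, for the whole second after the job is handed in: Every tray present lies flat on the floor of the wash basket (within 0.2 rad), the hold-down frame is fully home (joint below 0.045 rad) and still, and the rake lies flat on its mat (handle middle and toe within the mat's outline, give or take 10 mm) (x of tray1_mid in the frame of basket between -0.118 and 0.118 m and y of tray1_mid in the frame of basket between -0.05 and 0.05 m and z of tray1_mid in the frame of basket between 0.004 and 0.018 m and angle between the z axis of each of tray1_mid, tray2_mid, tray3_mid and the z axis of basket, either way round below 0.2 rad and x of tray2_mid in the frame of basket between -0.118 and 0.118 m and y of tray2_mid in the frame of basket between -0.05 and 0.05 m and z of tray2_mid in the frame of basket between 0.004 and 0.018 m and x of tray3_mid in the frame of basket between -0.118 and 0.118 m and y of tray3_mid in the frame of basket between -0.05 and 0.05 m and z of tray3_mid in the frame of basket between 0.004 and 0.018 m and value of joint bail below 0.045 rad and x of rake_grip in the frame of mat between -0.18 and 0.18 m and y of rake_grip in the frame of mat between -0.07 and 0.07 m and x of rake_toe in the frame of mat between -0.18 and 0.18 m and y of rake_toe in the frame of mat between -0.07 and 0.07 m and height (world z) of rake_grip below 0.022 m and height (world z) of rake_toe below 0.008 m and angle between rake_grip's own z axis and vertical below 0.15 rad and velocity of joint bail below 0.05 rad/s); the robot touches nothing.
It fails at once if the fingers touch a tray while it is still under the shelf ((contact force between the fingers and tray1 above 0.5 N and x of tray1_mid in the frame of shelf between -0.05 and 0.1 m and y of tray1_mid in the frame of shelf between -0.15 and 0.15 m) or (contact force between the fingers and tray2 above 0.5 N and x of tray2_mid in the frame of shelf between -0.05 and 0.1 m and y of tray2_mid in the frame of shelf between -0.15 and 0.15 m) or (contact force between the fingers and tray3 above 0.5 N and x of tray3_mid in the frame of shelf between -0.05 and 0.1 m and y of tray3_mid in the frame of shelf between -0.15 and 0.15 m)).
It fails at once if the porcelain slab is moved more than 20 mm (distance of slab from where it was at the start of the episode above 0.02 m).
It fails at once if the sprue former is moved more than 20 mm (distance of sprue_former from where it was at the start of the episode above 0.02 m).
It fails at once if the burr block is moved more than 20 mm (distance of burr_block from where it was at the start of the episode above 0.02 m).
Of tray1, tray2, tray3 only 2 to 3 are there at a start; the rules pass over those that are not, and their reading is None.
At some moment in a run one of tray1, tray2, tray3 may be knocked a few centimetres aside while the robot is not near it.
Once in a run the grip may slacken for a moment while it holds something.
It also fails if it takes over 210 s, if anything falls off the work surface, if the arm or the gripper's body presses on something with over 40 N, if the wrist force passes 120 N, or if a joint passes its speed limit or range.

## Working session

There is one attempt and no reset: what is moved stays moved. The work goes in short steps, Python scripts to look and compute and a shell command to move; the robot and the scene stay as the last step left them, time stands still between calls to the robot, and variables do not carry over. Pictures are saved under pics/ and viewed, and the job is handed in when it is done.

```bash
ls; mkdir -p pics; python3 - <<'E'
from plant import ctrl, imaging
import cv2
print(ctrl.get_state())
for n in ("scene","top"):
    im=imaging.read_camera(n); cv2.imwrite(f"pics/{n}0.png",im[:,:,::-1]); print(n,imaging.camera_info(n))
E
```

```text
pics
{'time': 0.0, 'qpos': array([-1.27898382e+00,  2.87167688e-01,  1.57817339e+00,  6.73783264e-06,
        1.27859708e+00, -1.49963410e-01]), 'dq': array([ 9.73268630e-04, -1.05838767e-03,  1.19314509e-03,  1.47242747e-04,
       -6.09597011e-05, -1.96028791e-03]), 'joint_efforts': array([-1.47871056e-04, -4.05981123e+01, -2.92625928e+01, -1.33322806e-04,
        5.70520657e-03, -6.72321804e-06]), 'eef_pos': array([ 0.28845339, -0.60953803,  0.22994778]), 'tcp_rot': array([ 9.75702828e-01,  2.19094993e-01, -7.98903979e-05, -1.17003321e-03]), 'contact_force': array([-0.24160291,  0.23934584, -0.49606802]), 'wrist_torque': array([-0.03708438,  0.01816255,  0.0274623 ]), 'opening': 0.998842153494729}
scene {'intrinsics': array([[380.65614772,   0.        , 270.5864225 ],
       [  0.        , 380.65614772, 211.7529799 ],
       [  0.        ,   0.        ,   1.        ]]), 'origin': array([ 0.94458683, -0.50275659,  0.80479357]), 'attitude': array([ 0.89620205,  0.28846276, -0.09426936, -0.32361152])}
top {'intrinsics': array([[388.97420575,   0.        , 279.01013679],
       [  0.        , 388.97420575, 208.42841317],
       [  0.        ,   0.        ,   1.        ]]), 'origin': array([ 0.48085955, -0.02878801,  0.86724986]), 'attitude': array([-0.69749657,  0.71274326, -0.05552478,  0.04911798])}
```

View pics/scene0.png

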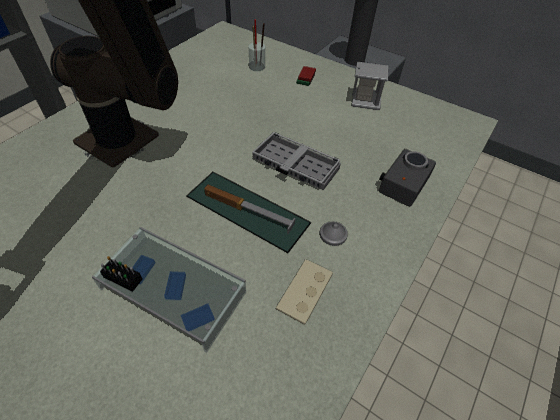

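View pics/top0.png

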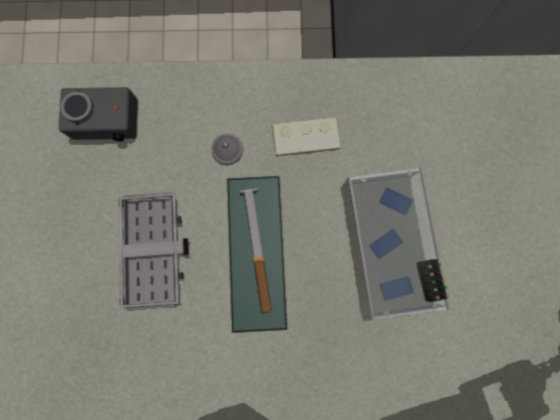

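```bash
cat > h.py <<'E'
from plant import ctrl, imaging
import numpy as np, cv2
from scipy.spatial.transform import Rotation as R
def p2w(cam,uv,z):
    i=imaging.camera_info(cam); K=i["intrinsics"]; r=R.from_quat(i["attitude"]).as_matrix()
    uv=np.atleast_2d(np.asarray(uv,float)); d=(r@np.linalg.inv(K)@np.c_[uv,np.ones(len(uv))].T).T
    o=i["origin"]; return o+d*((z-o[2])/d[:,2])[:,None]
def w2p(cam,X):
    i=imaging.camera_info(cam); r=R.from_quat(i["attitude"]).as_matrix()
    c=(np.atleast_2d(X)-i["origin"])@r; q=c@i["intrinsics"].T; return q[:,:2]/q[:,2:]
def rects(cam,name,z,pmin=0.3):
    out=[]
    for d in imaging.silhouettes(cam,name):
        if d["p"]<pmin: continue
        m=d["mask"]; v,u=np.nonzero(m)
        if len(u)<8: continue
        c,_=cv2.findContours(m.astype(np.uint8),cv2.RETR_EXTERNAL,cv2.CHAIN_APPROX_NONE)
        c=max(c,key=cv2.contourArea)
        w=p2w(cam,c[:,0,:],z)[:,:2].astype(np.float32)*1000
        (cx,cy),(a,b),t=cv2.minAreaRect(w)
        if a<b: a,b,t=b,a,t+90
        out.append((d["p"],d["uv"],cx,cy,a,b,t%180))
        print(cam,name,"p%.2f uv(%.0f,%.0f) c=(%.0f,%.0f) %.0fx%.0f long axis %.1fdeg"%(d["p"],d["uv"][0],d["uv"][1],cx,cy,a,b,t%180), "centroid",(w.mean(0)).round(0))
    return out
def tool():
    s=ctrl.get_state(); r=R.from_quat(s["tcp_rot"]).as_matrix()
    yaw=np.degrees(np.arctan2(r[1,0],r[0,0])); return s,r,yaw
def go(x=None,y=None,z=None,yaw=None):
    s,r,y0=tool(); p=s["eef_pos"].copy(); t=p.copy()
    for k,v in enumerate((x,y,z)):
        if v is not None: t[k]=v
    d=r.T@(t-p)/0.025
    # turn about tool z (down): positive turn => yaw decreases
    dt=0 if yaw is None else -((yaw-y0+90)%180-90)/5
    print("t=%.1f"%s["time"],"at",p.round(4),"yaw %.1f"%y0,"op %.2f"%s["opening"],"F",s["contact_force"].round(1),"q",s["qpos"].round(2))
    print("shift units",d.round(2),"turn units %.2f"%dt)
def snap(cam,fn,box=None,sc=1):
    im=imaging.read_camera(cam)[:,:,::-1]
    if box: im=im[box[1]:box[3],box[0]:box[2]]
    cv2.imwrite("pics/"+fn,cv2.resize(im,None,fx=sc,fy=sc,interpolation=cv2.INTER_CUBIC))
E
python3 - <<'E'
from h import *
imaging.read_camera("top")
for n,z in (("tray1_mid",.016),("shelf",.058),("mat",0),("rake_grip",.027),("basket",.024),("bail_knob",.03),("slab",.012),("sprue_former",.02),("burr_block",.09)):
    rects("top",n,z)
go()
E
```

```text
top shelf p0.91 uv(396,238) c=(526,-279) 300x170 long axis 6.5deg centroid [ 517. -282.]
top mat p0.75 uv(254,256) c=(514,15) 346x122 long axis 1.7deg centroid [512.  15.]
top rake_grip p0.67 uv(256,256) c=(518,14) 268x40 long axis 5.8deg centroid [523.  11.]
top rake_grip p0.56 uv(254,254) c=(514,13) 329x116 long axis 1.7deg centroid [510.  13.]
top basket p0.62 uv(150,252) c=(524,233) 246x146 long axis 2.2deg centroid [523. 238.]
top bail_knob p0.73 uv(156,251) c=(512,233) 157x142 long axis 101.5deg centroid [516. 241.]
top slab p0.91 uv(302,135) c=(774,-105) 153x79 long axis 95.9deg centroid [ 774. -104.]
top sprue_former p0.55 uv(226,152) c=(745,75) 70x70 long axis 88.9deg centroid [746.  75.]
top burr_block p0.83 uv(435,281) c=(448,-337) 82x50 long axis 7.7deg centroid [ 447. -336.]
top burr_block p0.74 uv(149,251) c=(521,213) 227x136 long axis 2.8deg centroid [519. 216.]
top burr_block p0.70 uv(226,152) c=(723,67) 64x64 long axis 88.9deg centroid [724.  67.]
t=0.6 at [ 0.2886 -0.6102  0.2314] yaw 25.3 op 1.00 F [-0.  -1.  -0.4] q [-1.28  0.29  1.58  0.    1.28 -0.15]
shift units [0. 0. 0.] turn units 0.00
```

```bash
python3 - <<'E'
from h import *
imaging.read_camera("scene")
for n,z in (("tray1_mid",.016),("shelf",.058),("rake_grip",.027),("basket",.024),("sprue_former",.02)):
    rects("scene",n,z)
snap("top","t1.png",(100,150,300,340),3)
snap("top","t2.png",(330,150,470,330),4)
E
```

```text
scene shelf p0.65 uv(183,286) c=(537,-287) 316x172 long axis 6.7deg centroid [ 531. -296.]
scene rake_grip p0.72 uv(240,203) c=(523,5) 271x36 long axis 6.9deg centroid [530.   8.]
scene basket p0.57 uv(300,160) c=(526,241) 256x146 long axis 2.6deg centroid [531. 240.]
scene sprue_former p0.69 uv(332,235) c=(754,69) 74x73 long axis 69.7deg centroid [753.  69.]
```

View pics/t1.png

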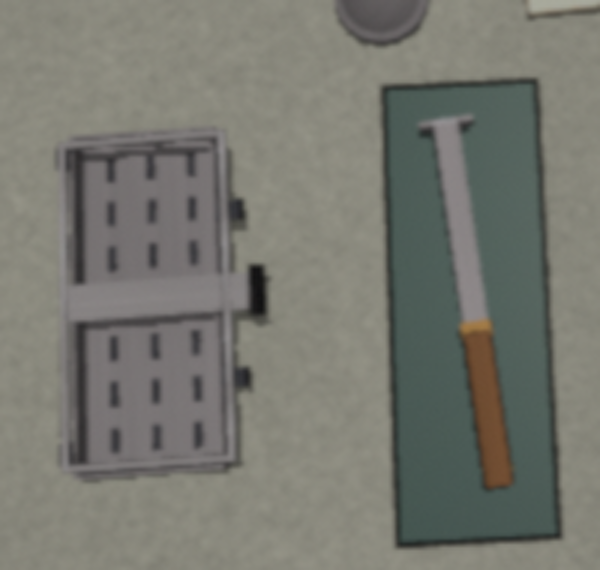

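View pics/t2.png

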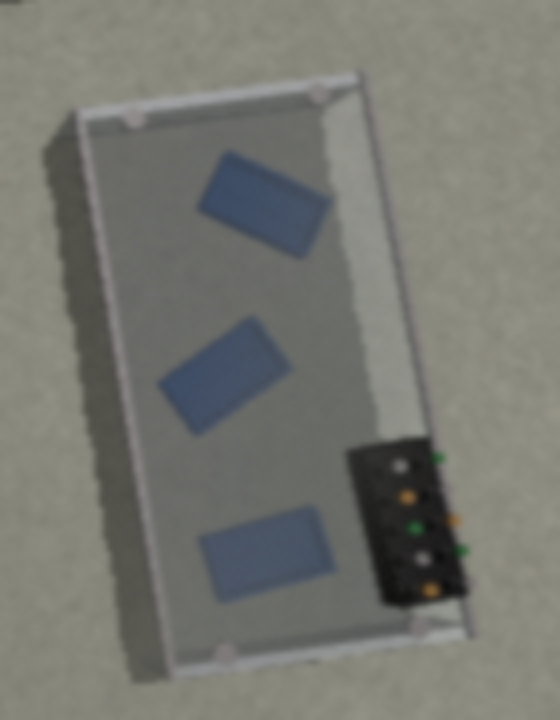

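```bash
cat >> h.py <<'E'
def trays(cam,z=.016,box=None,amin=60):
    im=imaging.read_camera(cam); hsv=cv2.cvtColor(im,cv2.COLOR_RGB2HSV)
    m=cv2.inRange(hsv,(100,110,40),(125,255,255))
    m=cv2.morphologyEx(m,cv2.MORPH_CLOSE,np.ones((3,3)))
    cs,_=cv2.findContours(m,cv2.RETR_EXTERNAL,cv2.CHAIN_APPROX_NONE)
    for c in cs:
        if cv2.contourArea(c)<amin: continue
        w=p2w(cam,c[:,0,:],z)[:,:2].astype(np.float32)*1000
        if not(200<w[:,0].mean()<950 and abs(w[:,1].mean())<600): continue
        (cx,cy),(a,b),t=cv2.minAreaRect(w)
        if a<b: a,b,t=b,a,t+90
        print(cam,"px",c[:,0,:].mean(0).round(0),"c=(%.0f,%.0f) %.0fx%.0f axis %.1f"%(cx,cy,a,b,t%180))
E
python3 - <<'E'
from h import *
trays("top"); trays("scene")
def shelfpts(cam,c,yaw,z):
    a=np.radians(yaw); R2=np.array([[np.cos(a),-np.sin(a)],[np.sin(a),np.cos(a)]])
    return w2p(cam,np.c_[(R2@np.array([[-80,-80,80,80],[-150,150,150,-150]])).T/1000+c,[z]*4])
# shelf origin: yaw about -83.5 (own -x faces +y)
print(shelfpts("top",(.526,-.279),-83.5,.058).round(0),p2w("top",[[351,179],[420,171],[444,312],[374,318]],.058).round(3))
# rake px
print("handle ends",p2w("top",[[259,261],[266,312]],.03).round(3),"toe",p2w("top",[[240,191],[257,190]],.024).round(3), 'strip', p2w("top",[[249,195],[258,260]],.024).round(3))
E
```

```text
scene px [197. 317.] c=(624,-302) 62x41 axis 62.2
scene px [175. 285.] c=(530,-275) 70x38 axis 124.3
scene px [143. 268.] c=(434,-291) 68x43 axis 104.4
[[370. 321.]
 [346. 177.]
 [420. 167.]
 [448. 310.]] [[ 0.662 -0.192  0.058]
 [ 0.676 -0.341  0.058]
 [ 0.382 -0.368  0.058]
 [ 0.374 -0.225  0.058]]
handle ends [[ 0.493  0.007  0.03 ]
 [ 0.387 -0.006  0.03 ]] toe [[0.647 0.047 0.024]
 [0.649 0.01  0.024]] strip [[0.638 0.028 0.024]
 [0.496 0.01  0.024]]
```

```bash
python3 - <<'E'
from h import *
for nm,c in dict(a=[(230,150),(332,200),(302,258),(198,208)],b=[(252,316),(291,368),(196,436),(158,384)],c=[(316,506),(334,570),(220,602),(200,540)]).items():
    w=p2w("top",np.array(c)/4+np.array([330,150]),.016)[:,:2]
    l=(w[0]+w[3]-w[1]-w[2])/2 
    print(nm,w.mean(0).round(3),"len",np.linalg.norm(l).round(3),np.degrees(np.arctan2(l[1],l[0])).round(1), [np.linalg.norm(w[i]-w[i-1]).round(3) for i in range(4)])
print(p2w("scene",[[205,190],[243,207],[292,225]],.03).round(3))
print("knob",p2w("top",np.array([[259,268],[259,314]])/3+np.array([100,150]),.03).round(3))
go(.440,.0005,.12,187.7)
E
```

```text
a [ 0.619 -0.299] len 0.063 62.1 [np.float64(0.038), np.float64(0.062), np.float64(0.037), np.float64(0.063)]
b [ 0.524 -0.27 ] len 0.035 33.8 [np.float64(0.065), np.float64(0.035), np.float64(0.065), np.float64(0.034)]
c [ 0.428 -0.288] len 0.034 13.5 [np.float64(0.066), np.float64(0.035), np.float64(0.064), np.float64(0.034)]
[[ 0.397 -0.019  0.03 ]
 [ 0.519 -0.006  0.03 ]
 [ 0.658  0.021  0.03 ]]
knob [[0.543 0.163 0.03 ]
 [0.51  0.162 0.03 ]]
t=1.1 at [ 0.2886 -0.6102  0.2313] yaw 25.3 op 1.00 F [-0.1 -0.9 -0.3] q [-1.28  0.29  1.58  0.    1.28 -0.15]
shift units [ 15.92 -19.49   4.45] turn units 3.52
```

```bash
python3 -m creep '[15.9,-19.5,0,-16, 15.9,-19.5,0,-32.5, 15.9,-19.5,0,-32.5, 15.9,-19.5,0,-32.5, 15.9,-19.5,0,-32.5, 15.9,-19.5,0,-32.5, 15.9,-19.5,0,-32.5, 15.9,-19.5,0,-32.5, 15.9,-19.5,0,-32.5, 15.9,-19.5,0,-32.5, 15.9,-19.5,0,-32.5, 15.9,-19.5,0,-32.5, 15.9,-19.5,0,-32.5, 15.9,-19.5,0,-32.5, 15.9,-19.5,0,-32.5, 15.9,-19.5,0,-32.5, 15.9,-19.5,0,-32.5, 15.9,-19.5,0,-32.5, 15.9,-19.5,0,-32.5, 15.9,-19.5,0,-32.5]' 60 60
python3 -c "
from h import *
go(.440,.0005,.06,187.7)"
```

```text
time: 2.77
eef_pos: [0.4395, 0.0008, 0.2315]
tcp_rot: [0.096, 0.995, -0.0, 0.0]
contact_force: [-0.5, 0.3, -0.5]
opening: 0.764
t=2.8 at [0.4395 0.0008 0.2315] yaw 169.0 op 0.76 F [-0.5  0.3 -0.5] q [-0.23 -0.26  2.13 -0.    1.27 -1.61]
shift units [-0.02 -0.01  6.86] turn units -3.75
```

```bash
python3 -m creep '[0,0,1.5,-1.4, 0,0,3,-2.8, 0,0,4.5,-3.75, 0,0,6,-3.75, 0,0,7,-3.75, 0,0,8,-3.75, 0,0,8.5,-3.75, 0,0,9,-3.75, 0,0,9,-3.75, 0,0,9,-3.75]'
python3 -m creep '[0,0,0,0,0,0,0,0,0,0,0,0,0,0,0,0,0,0,0,0,0,0,0,0,0,0,0,0,0,0,0,0]' 255 110
python3 -c "
from h import *
go(.440,.0005,.006,187.7)
snap('scene','s2.png',(150,100,400,300),3)"
```

```text
time: 3.6
eef_pos: [0.4392, 0.0006, 0.0061]
tcp_rot: [-0.064, 0.998, 0.0, -0.001]
contact_force: [-0.4, 0.4, 0.4]
opening: 0.766
time: 4.27
eef_pos: [0.4405, 0.0003, 0.0076]
tcp_rot: [-0.064, 0.998, -0.0, 0.001]
contact_force: [-0.7, 0.1, 5.9]
opening: 0.21
t=4.3 at [4.405e-01 3.000e-04 7.600e-03] yaw -172.7 op 0.21 F [-0.7  0.1  5.9] q [-0.23  0.1   2.27 -0.    0.77 -1.93]
shift units [0.02 0.01 0.07] turn units -0.07
```

View pics/s2.png

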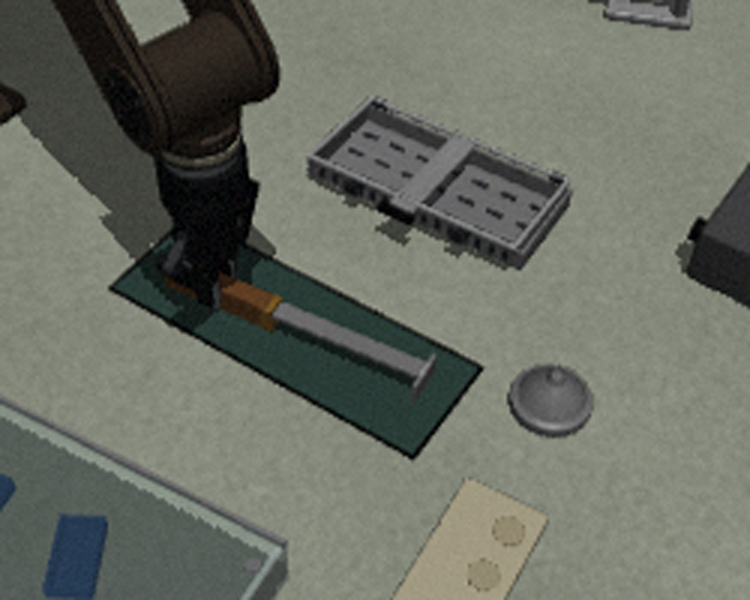

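```bash
python3 -m creep '[0,0,-0.8,0, 0,0,-1.6,0, 0,0,-2.4,0, 0,0,-3,0, 0,0,-3,0]'
python3 -c "
from h import *
go(.46,.04,.0826)
snap('scene','s3.png',(150,100,400,300),3)"
```

```text
time: 4.73
eef_pos: [0.4417, 0.0, 0.0844]
tcp_rot: [-0.064, 0.998, -0.001, 0.003]
contact_force: [0.1, -0.2, -0.8]
opening: 0.21
t=4.7 at [0.4417 0.     0.0844] yaw -172.7 op 0.21 F [ 0.1 -0.2 -0.8] q [-0.23 -0.06  2.25 -0.    0.95 -1.93]
shift units [-0.93  1.49  0.08] turn units 0.00
```

View pics/s3.png

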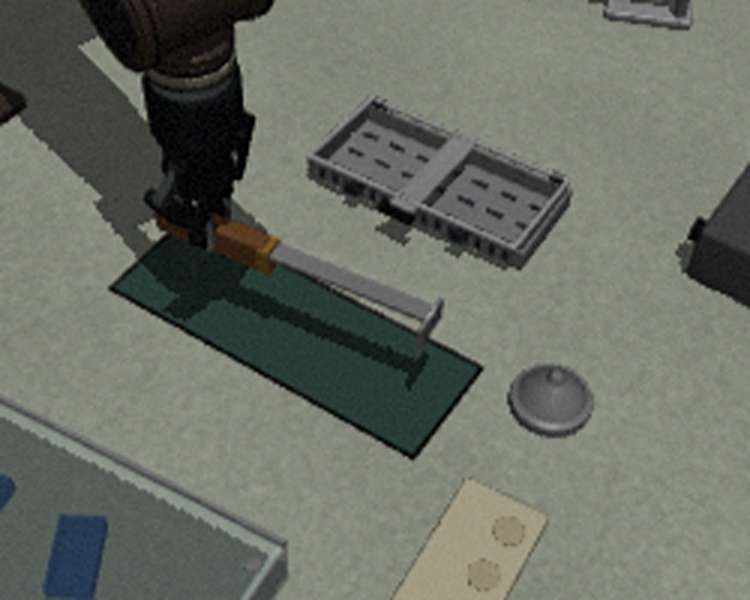

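```bash
python3 - <<'E'
from h import *
a=np.radians(7.4);h=np.array([np.cos(a),np.sin(a)]);n=np.array([-h[1],h[0]])
P=np.array([.4417,0])+.21*h
for dz in (0,-.01):
  for l in (.02,-.02):
    for zz in (.024,0): print(dz,l,zz,(w2p("scene",[*(P+l*n),.0768+zz+dz])-[150,100])*3)
E
```

```text
0 0.02 0.024 [[438.1263658  296.39126598]]
0 0.02 0 [[436.13900773 315.30967083]]
0 -0.02 0.024 [[416.6704835  329.22319852]]
0 -0.02 0 [[415.06070307 347.94921866]]
-0.01 0.02 0.024 [[437.28883367 304.36404757]]
-0.01 0.02 0 [[435.33348949 322.97770025]]
-0.01 -0.02 0.024 [[415.99188558 337.11709385]]
-0.01 -0.02 0 [[414.40866471 355.53415588]]
```

```bash
python3 -m creep '[0,1,0,1.4, 0,1.5,0,2.8, 0,1.5,0,4.2, 0,1.5,0,5.6, 0,1.5,0,7, 0,1.5,0,8.4, -0.8,1.5,0,9.8, -1.6,1.3,0,11.2, -2.4,1.1,0,12.6, -3.2,1,0,14, -4,0.9,0,15.4, -4.8,0.8,0,16.8, -5.6,0.6,0,18.2, -6.4,0.4,0,19.6, -7.2,0.2,0,21, -7.8,0.14,0,22.4, -8.3,0.14,0,22.5, -8.3,0.14,0,22.5, -8.3,0.14,0,22.5, -8.3,0.14,0,22.5]'
python3 -c "
from h import *
go(.648,.03,.0276,75)
snap('scene','s4.png',(50,100,350,325),2.6);snap('top','t4.png',(200,100,480,310),2.8)"
```

```text
time: 6.45
eef_pos: [0.6433, 0.0305, 0.0795]
tcp_rot: [0.794, 0.608, -0.001, -0.001]
contact_force: [-0.4, -0.2, -1.0]
opening: 0.206
t=6.5 at [0.6433 0.0305 0.0795] yaw 74.8 op 0.21 F [-0.4 -0.2 -1. ] q [-0.11  0.38  1.76  0.    1.01  0.15]
shift units [0.03 0.19 2.07] turn units -0.03
```

View pics/s4.png

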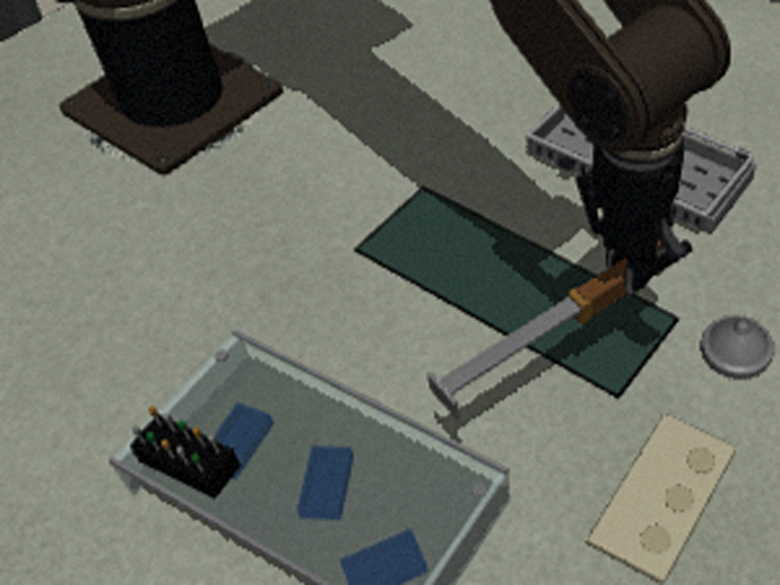

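View pics/t4.png

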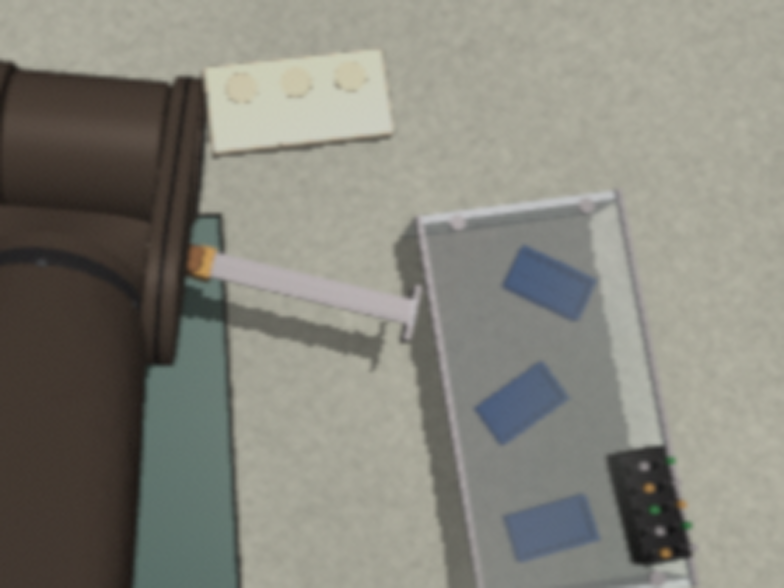

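```bash
python3 -m creep '[0.5,0.1,0.5,0, 0.5,0.1,1,0, 0.5,0.1,1.5,0, 0.5,0.1,2.0,0, 0.5,0.1,2.06,0, 0.5,0.1,2.06,0]'
python3 -c "
from h import *
go(.668,-.142,.028)"
```

```text
time: 7.05
eef_pos: [0.6489, 0.0415, 0.0276]
tcp_rot: [0.794, 0.607, -0.002, -0.001]
contact_force: [-1.0, -0.4, -1.7]
opening: 0.206
t=7.0 at [0.6489 0.0415 0.0276] yaw 74.8 op 0.21 F [-1.  -0.4 -1.7] q [-0.09  0.46  1.75 -0.    0.93  0.17]
shift units [-6.88  2.66 -0.02] turn units 0.00
```

```bash
python3 -m creep '[-0.9,0.35,0,0,-1.8,0.7,0,0,-2.7,1.05,0,0,-3.6,1.4,0,0,-4.4,1.7,0,0]'
python3 -m creep '[-0.8,0.3,0,0,-1.6,0.6,0,0,-2.4,0.95,0,0,-2.5,0.96,0,0]'
python3 -c "
from h import *
go(.668,-.142,.0055)
snap('scene','s5.png',(50,150,350,375),2.6);snap('top','t5.png',(200,100,480,310),2.8)"
```

```text
time: 7.47
eef_pos: [0.6634, -0.0774, 0.0308]
tcp_rot: [0.795, 0.607, 0.0, 0.001]
contact_force: [0.8, -0.1, -2.0]
opening: 0.21
time: 7.8
eef_pos: [0.6665, -0.1386, 0.0291]
tcp_rot: [0.796, 0.605, -0.0, -0.008]
contact_force: [-8.7, 7.5, -1.7]
opening: 0.208
t=7.8 at [ 0.6665 -0.1386  0.0291] yaw 74.5 op 0.21 F [-8.7  7.5 -1.7] q [-0.36  0.52  1.66  0.01  0.97 -0.09]
shift units [-0.12  0.11  0.94] turn units 0.00
```

View pics/s5.png

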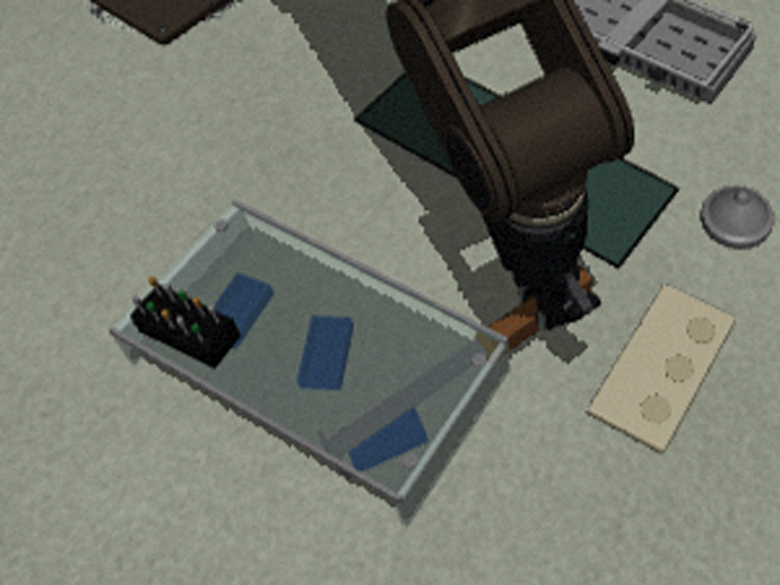

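View pics/t5.png

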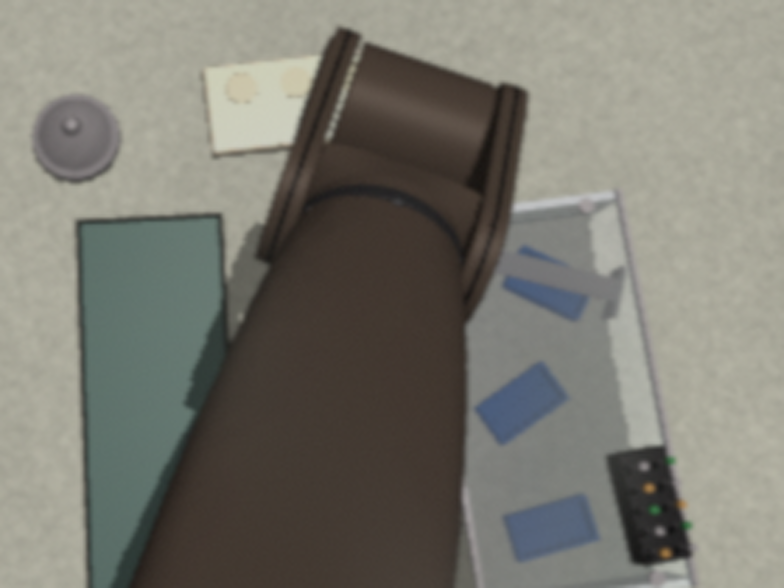

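```bash
python3 -c "
from h import *
go(.643,-.140,.028)"

```

```text
t=7.9 at [ 0.6657 -0.1398  0.0284] yaw 74.6 op 0.21 F [-6.9  4.8  1. ] q [-0.36  0.52  1.67  0.    0.97 -0.09]
shift units [-0.25 -0.88  0.02] turn units 0.00
```

```bash
python3 -m creep '[0,-0.5,0,-0.7,-0.18,-1,0,-1.5,-0.18,-1,0,-1.5,-0.18,-1,0,-1.5]'
python3 -c "
from h import *
go(.643,-.142,.006)
snap('top','t6.png',(330,100,480,220),5)"
```

```text
time: 8.23
eef_pos: [0.6439, -0.1401, 0.0301]
tcp_rot: [0.754, 0.657, -0.0, -0.0]
contact_force: [-0.8, 0.8, -4.4]
opening: 0.211
t=8.2 at [ 0.6439 -0.1401  0.0301] yaw 82.2 op 0.21 F [-0.8  0.8 -4.4] q [-0.37  0.47  1.73  0.    0.94 -0.23]
shift units [-0.08 -0.03  0.96] turn units 0.00
```

View pics/t6.png

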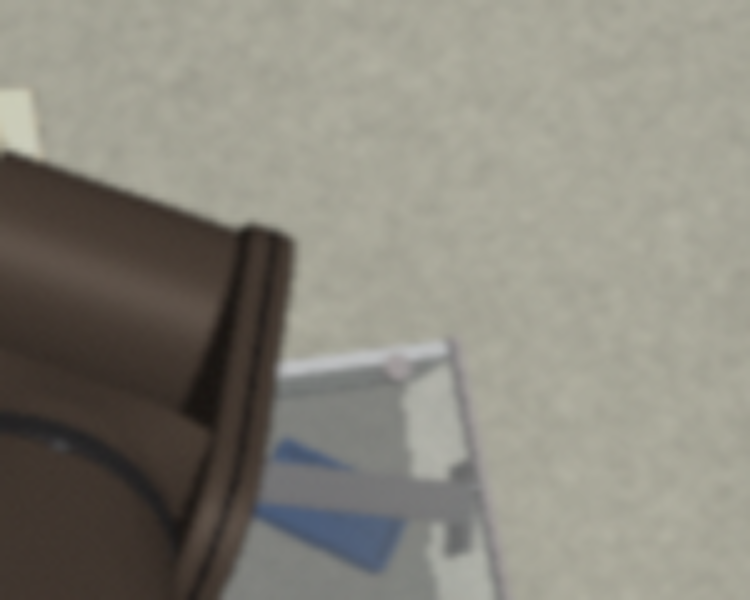

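```bash
python3 -m creep '[0,0,0.4,0,0,0,0.8,0,0,0,0.9,0,0,0,0.9,0]'
python3 -c "
from h import *
go(.627,-.0,.0075)
snap('top','t7.png',(330,100,480,220),5)"
```

```text
time: 8.62
eef_pos: [0.6454, -0.1405, 0.0077]
tcp_rot: [0.753, 0.658, 0.0, 0.001]
contact_force: [1.1, 1.0, 2.2]
opening: 0.207
t=8.6 at [ 0.6454 -0.1405  0.0077] yaw 82.3 op 0.21 F [1.1 1.  2.2] q [-0.37  0.51  1.73 -0.    0.9  -0.23]
shift units [ 5.47 -1.48  0.  ] turn units 0.00
```

View pics/t7.png

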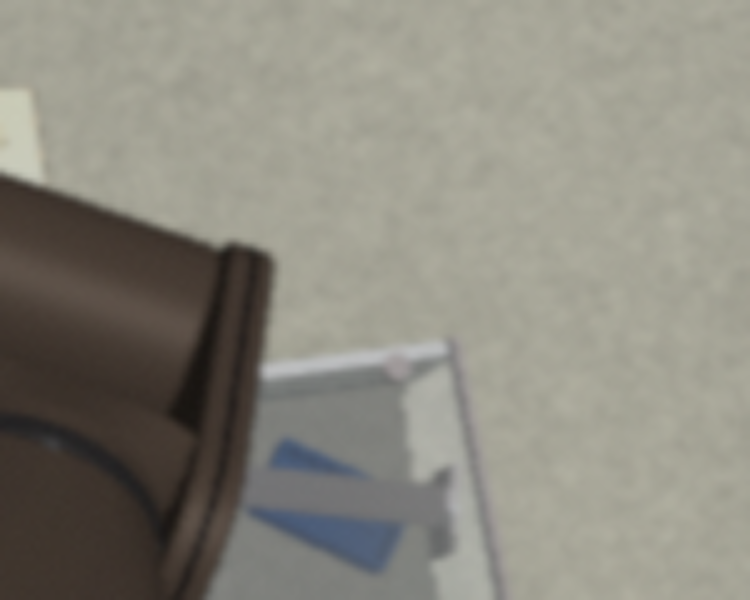

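```bash
python3 -m creep '[0.4,-0.1,0,0,0.8,-0.2,0,0,1.2,-0.3,0,0,1.6,-0.4,0,0,2,-0.5,0,0,2.4,-0.6,0,0,2.8,-0.7,0,0,3.1,-0.8,0,0,3.1,-0.8,0,0]'
python3 -c "
from h import *
go(.627,.018,.0075)
trays('top')
snap('top','t8.png',(200,100,480,310),2.8)
trays('scene')
snap('scene','s8.png',(50,150,350,375),2.6)"
```

```text
time: 9.42
eef_pos: [0.6346, -0.058, 0.0077]
tcp_rot: [0.753, 0.658, 0.001, -0.001]
contact_force: [-0.0, 2.5, 4.8]
opening: 0.208
t=9.4 at [ 0.6346 -0.058   0.0077] yaw 82.4 op 0.21 F [-0.   2.5  4.8] q [-0.25  0.47  1.79  0.    0.88 -0.12]
shift units [ 2.97 -0.71  0.01] turn units 0.00
scene px [221. 295.] c=(636,-232) 66x33 axis 82.2
scene px [175. 285.] c=(529,-275) 70x38 axis 123.4
scene px [143. 268.] c=(434,-291) 68x42 axis 104.8
```

View pics/t8.png

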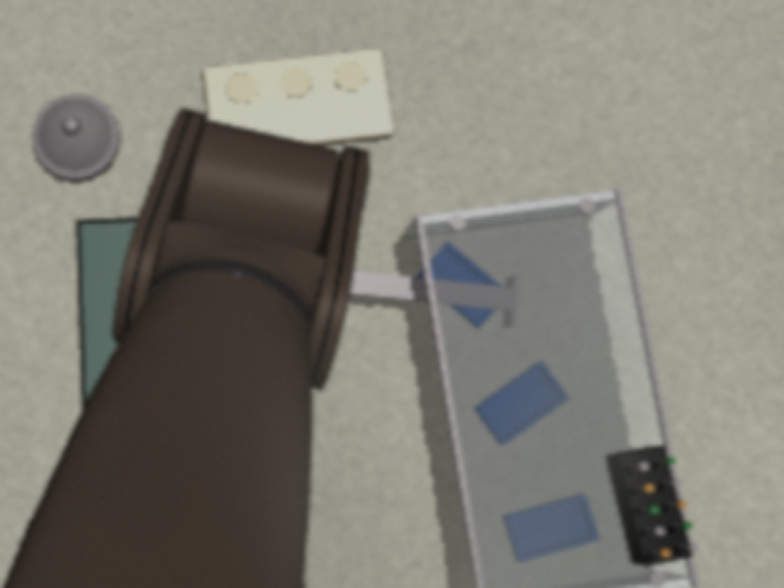

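View pics/s8.png

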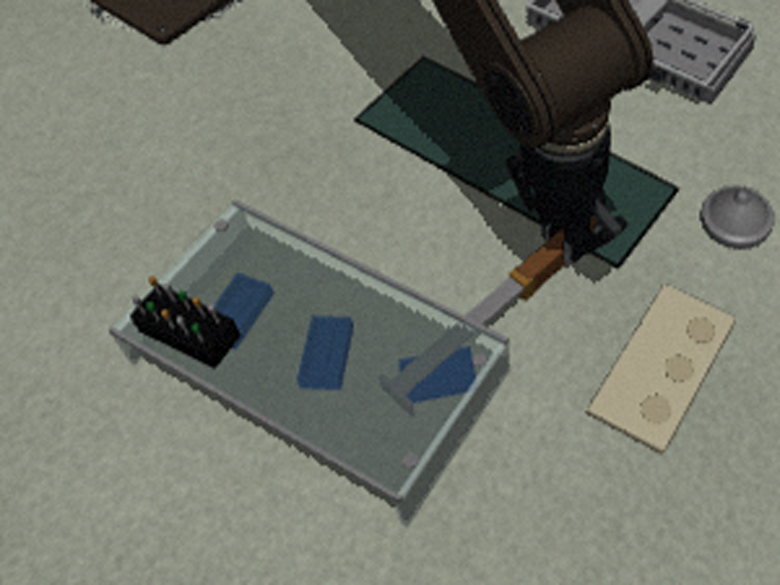

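```bash
python3 -m creep '[0.4,-0.03,0,0,0.8,-0.08,0,0,1.2,-0.12,0,0,1.6,-0.18,0,0,2,-0.25,0,0,2.4,-0.3,0,0,2.8,-0.35,0,0,3.2,-0.4,0,0,3.5,-0.45,0,0,3.5,-0.45,0,0]'
python3 -c "
from h import *
go(.627,.018,.0075)
trays('top')
snap('top','t9.png',(200,100,480,310),2.8)
trays('scene')
snap('scene','s9.png',(50,150,350,375),2.6)"
```

```text
time: 10.45
eef_pos: [0.6353, 0.0302, 0.0077]
tcp_rot: [0.753, 0.658, 0.0, -0.0]
contact_force: [-0.3, 0.4, 5.2]
opening: 0.207
t=10.4 at [0.6353 0.0302 0.0077] yaw 82.4 op 0.21 F [-0.3  0.4  5.2] q [-0.11  0.46  1.79  0.    0.88  0.02]
shift units [-0.53 -0.27  0.01] turn units 0.00
top px [335. 192.] c=(641,-164) 43x35 axis 166.6
scene px [175. 285.] c=(530,-275) 70x38 axis 124.3
scene px [244. 276.] c=(643,-163) 56x30 axis 165.3
scene px [143. 268.] c=(434,-291) 68x42 axis 104.8
```

View pics/t9.png

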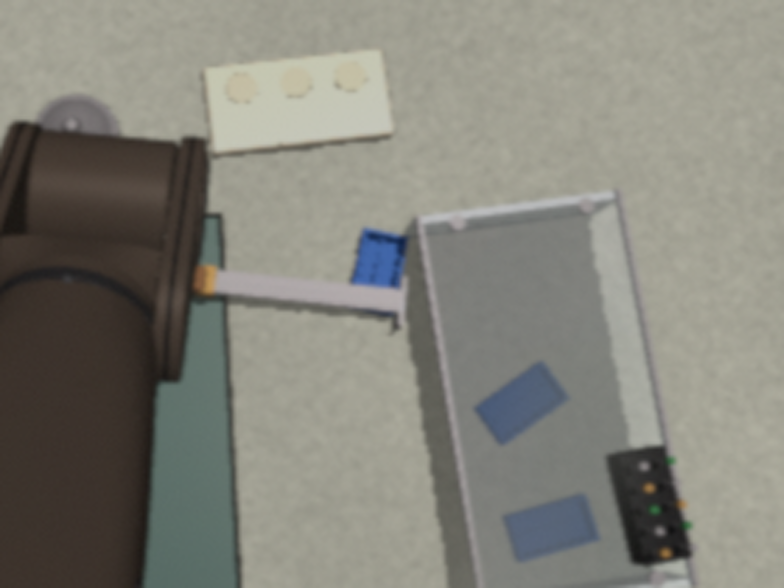

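View pics/s9.png

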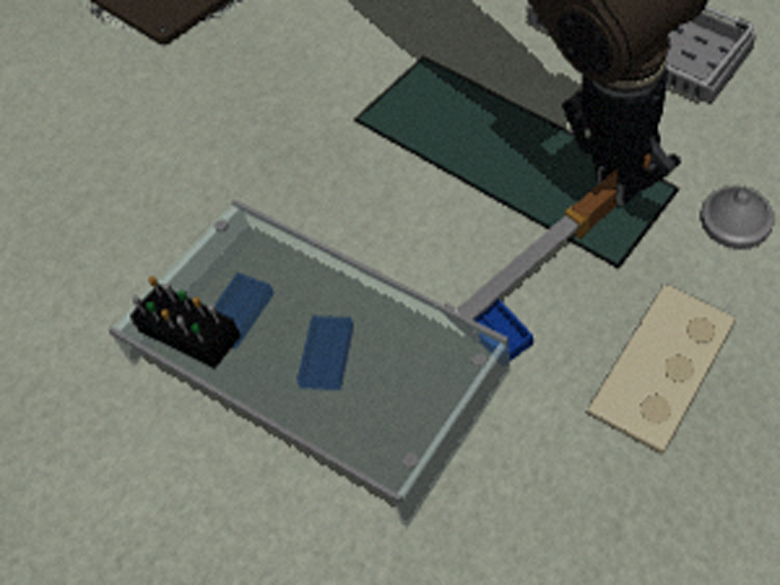

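```bash
python3 -m creep '[0.4,0.1,0,0,0.8,0.2,0,0,1.2,0.3,0,0,1.2,0.3,0,0]'
python3 -m creep '[0,0,-0.4,0,0,0,-0.8,0,0,0,-1.2,0,0,0,-2,0,0,0,-2,0]'
python3 -c "
from h import *
go(.534,.06,.03,105)
snap('top','t10.png',(200,100,480,310),2.8)
"
```

```text
time: 10.98
eef_pos: [0.6472, 0.0591, 0.0077]
tcp_rot: [0.753, 0.658, 0.001, -0.0]
contact_force: [0.9, 1.6, 5.6]
opening: 0.208
time: 11.4
eef_pos: [0.6491, 0.0566, 0.0616]
tcp_rot: [0.753, 0.658, 0.003, 0.002]
contact_force: [2.8, -0.0, -0.2]
opening: 0.208
t=11.4 at [0.6491 0.0566 0.0616] yaw 82.3 op 0.21 F [ 2.8 -0.  -0.2] q [-0.07  0.41  1.75  0.    0.98  0.07]
shift units [-0.49 -4.59  1.23] turn units -4.54
```

View pics/t10.png

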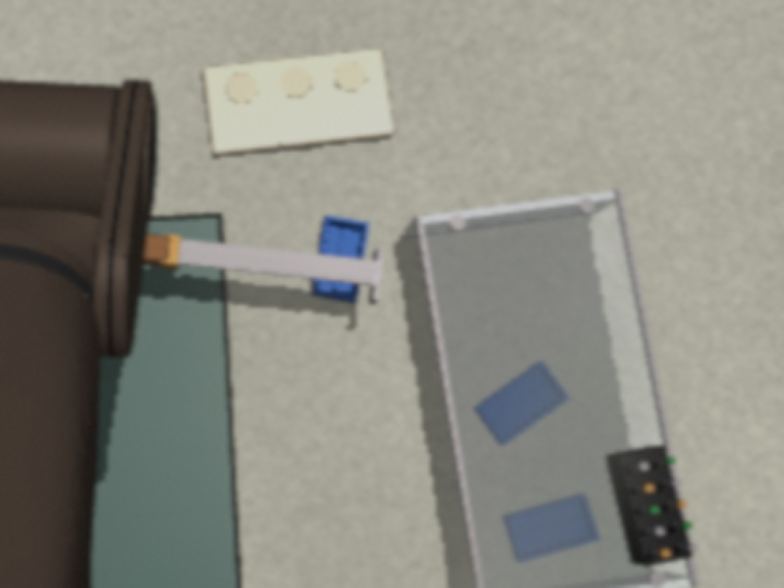

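```bash
python3 -m creep '[-0.3,-0.8,0,-1,-0.6,-1.6,0,-2,-0.9,-2.4,0,-3,-1.2,-3.2,0,-4,-1.5,-4,0,-5,-1.8,-4.8,0,-5.9,-2,-5.6,0,-5.9,-2,-6.4,0,-5.9,-2,-7.3,0,-5.9,-2,-7.3,0,-5.9,-2,-7.3,0.7,-5.9,-2,-7.3,1.35,-5.9,-2,-7.3,1.35,-5.9]'
python3 -c "
from h import *
go(.461,-.126,.028,112)
"
```

```text
time: 12.53
eef_pos: [0.4564, 0.0317, 0.0205]
tcp_rot: [0.561, 0.828, -0.001, -0.003]
contact_force: [-1.9, 0.1, -3.0]
opening: 0.206
t=12.5 at [0.4564 0.0317 0.0205] yaw 111.8 op 0.21 F [-1.9  0.1 -3. ] q [-0.15  0.11  2.22  0.    0.81 -0.53]
shift units [-5.93 -2.17 -0.31] turn units -0.05
```

```bash
python3 -m creep '[0,0,-0.3,0,-1,-0.37,-0.3,0,-2,-0.74,-0.3,0,-3,-1.1,-0.3,0,-4,-1.5,-0.3,0,-5,-1.84,-0.3,0,-6,-2.17,-0.3,0,-6,-2.17,-0.3,0,-6,-2.17,-0.3,0]'
python3 -c "
from h import *
go(.461,-.126,.007,112)
snap('scene','s11.png',(50,150,350,375),2.6)
snap('top','t11.png',(280,100,480,250),3.9)
"
```

```text
time: 13.28
eef_pos: [0.4658, -0.1297, 0.0327]
tcp_rot: [0.562, 0.827, 0.0, 0.001]
contact_force: [-1.2, 0.6, -1.7]
opening: 0.207
t=13.3 at [ 0.4658 -0.1297  0.0327] yaw 111.6 op 0.21 F [-1.2  0.6 -1.7] q [-0.48  0.13  2.17  0.    0.84 -0.86]
shift units [ 0.21 -0.13  1.03] turn units -0.07
```

View pics/t11.png

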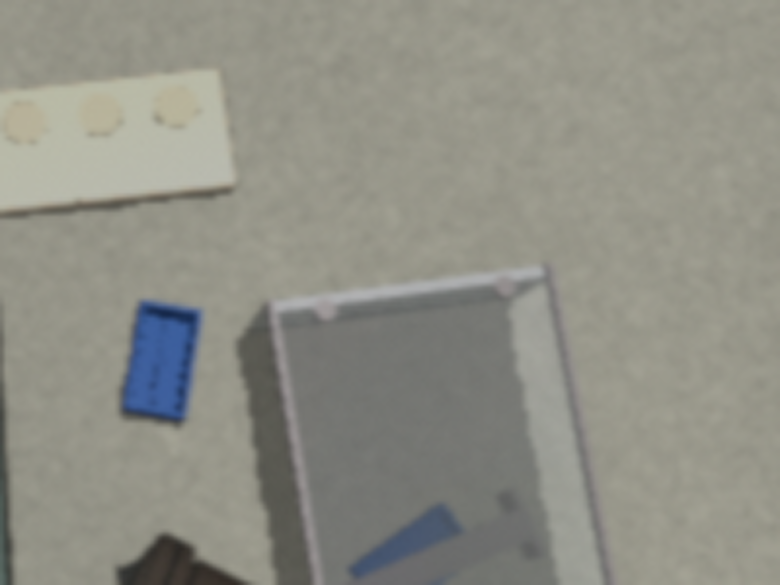

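View pics/s11.png

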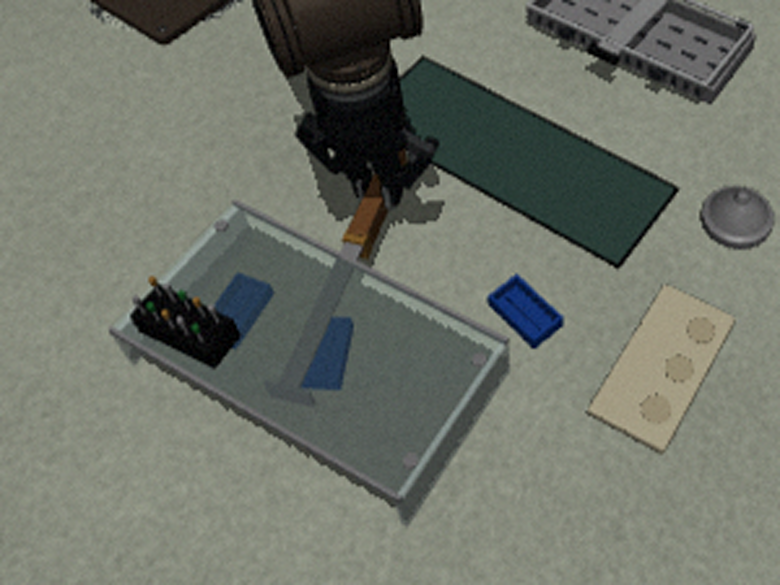

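```bash
python3 -m creep '[0,0,0.5,0,0,0,1,0,0,0,1.05,0,0.4,0,1.05,0,0.8,0,1.05,0,1.2,0,1.05,0,1.6,0,1.05,0,1.8,0,1.05,0,1.8,0,1.05,0]'
python3 -c "
from h import *
go(.44,0,.0075,112)
snap('top','t12.png',(280,140,480,290),3.9)
snap('scene','s12.png',(50,150,350,375),2.6)
"
```

```text
time: 14.13
eef_pos: [0.4489, -0.0852, 0.0064]
tcp_rot: [0.56, 0.829, 0.0, 0.002]
contact_force: [1.1, 0.7, 7.4]
opening: 0.208
t=14.1 at [ 0.4489 -0.0852  0.0064] yaw 111.9 op 0.21 F [1.1 0.7 7.4] q [-0.41  0.13  2.23  0.    0.77 -0.79]
shift units [ 3.29  0.94 -0.05] turn units -0.02
```

View pics/t12.png

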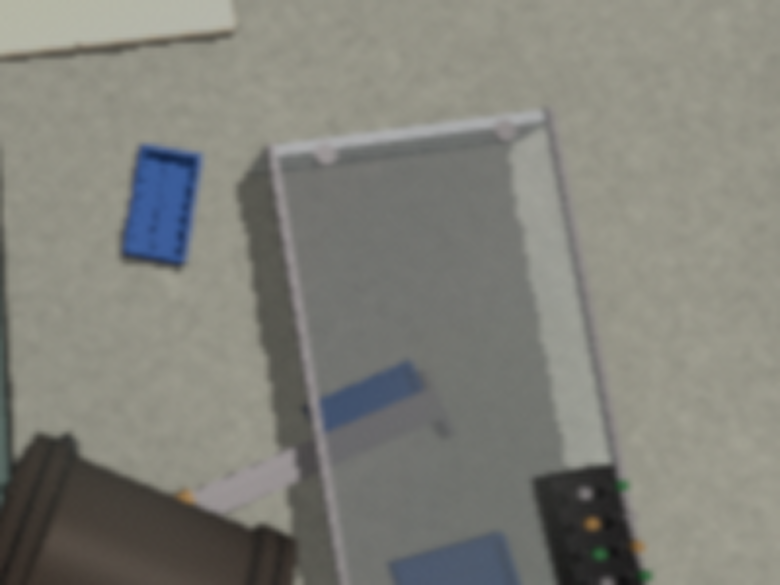

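View pics/s12.png

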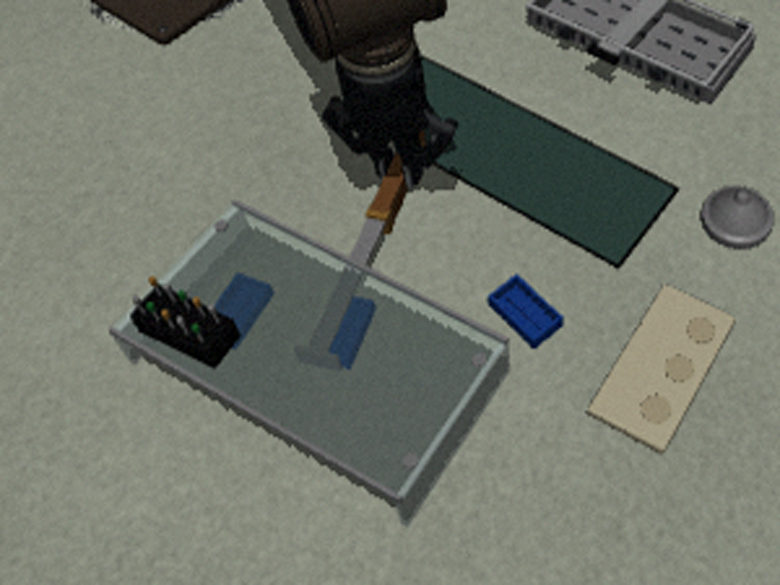

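```bash
python3 -m creep '[0.4,0.16,-0.03,0,0.8,0.32,-0.03,0,1.2,0.48,-0.03,0,1.6,0.64,-0.03,0,2,0.8,-0.03,0,2.4,0.96,-0.03,0,2.8,1.12,-0.03,0,3.2,1.28,-0.03,0,3.5,1.4,-0.03,0,3.5,1.4,-0.03,0]'
python3 -c "
from h import *
go(.44,0,.0075,112)
snap('top','t13.png',(280,140,480,290),3.9)
snap('scene','s13.png',(50,150,350,375),2.6)
"
```

```text
time: 15.07
eef_pos: [0.4482, 0.0102, 0.0064]
tcp_rot: [0.56, 0.829, 0.001, 0.001]
contact_force: [1.1, 2.6, 7.4]
opening: 0.206
t=15.1 at [0.4482 0.0102 0.0064] yaw 111.9 op 0.21 F [1.1 2.6 7.4] q [-0.2   0.12  2.25  0.    0.77 -0.59]
shift units [-0.25 -0.46 -0.05] turn units -0.02
```

View pics/t13.png

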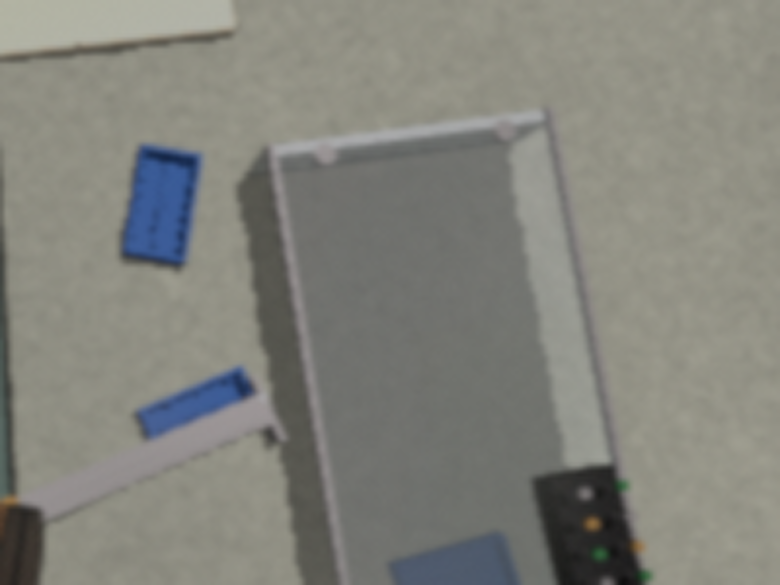

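View pics/s13.png

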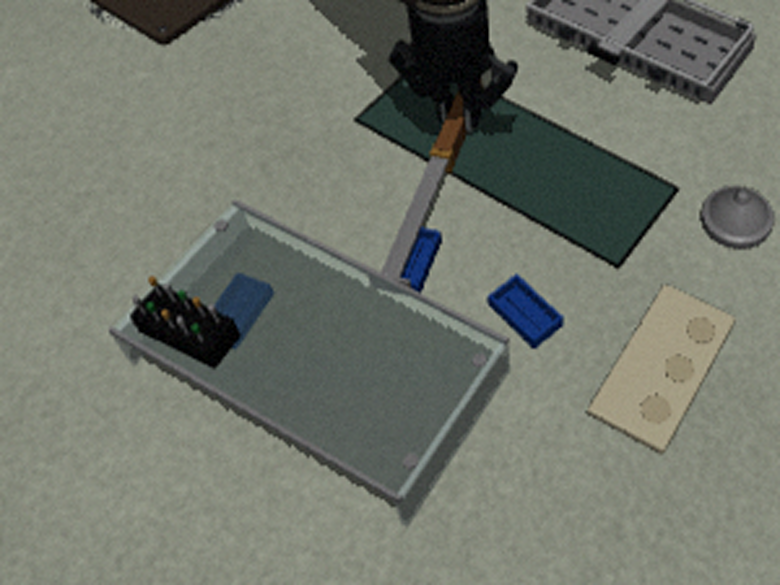

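```bash
python3 -m creep '[0,0,-0.8,0,0,0,-1.4,0,0,0,-1.9,0,0.5,0,-1.9,1.2,0.92,-0.15,-1.9,2.4,0.92,-0.15,-1.9,3.6,0.92,-0.15,-1.9,4.4,0.92,-0.15,-1.9,4.4,0.92,-0.15,-1.4,4.4,0.92,-0.15,-0.9,4.4,0.92,-0.15,-0.9,4.4,0.92,-0.15,-0.9,4.4]'
python3 -c "
from h import *
go(.434,-.125,.03,90)
"
```

```text
time: 16.17
eef_pos: [0.4337, 0.029, 0.0267]
tcp_rot: [0.708, 0.706, -0.001, -0.002]
contact_force: [0.6, 0.6, -1.6]
opening: 0.206
t=16.2 at [0.4337 0.029  0.0267] yaw 89.9 op 0.21 F [ 0.6  0.6 -1.6] q [-0.17  0.05  2.28  0.    0.82 -0.17]
shift units [-6.16  0.02 -0.14] turn units -0.02
```

```bash
python3 -m creep '[0,0,-0.1,0,-1,0,-0.1,0,-2,0,-0.1,0,-3,0,-0.1,0,-4,0,-0.1,0,-5,0,-0.1,0,-6.1,0,-0.1,0,-6.16,0,-0.1,0,-6.16,0,-0.1,0]'
python3 -c "
from h import *
go(.434,-.125,.0075,90)
snap('scene','s14.png',(50,150,350,375),2.6)
snap('top','t14.png',(330,190,480,310),5)
"
```

```text
time: 16.92
eef_pos: [0.436, -0.1274, 0.0316]
tcp_rot: [0.709, 0.705, 0.0, 0.001]
contact_force: [-0.9, 0.1, -1.3]
opening: 0.206
t=16.9 at [ 0.436  -0.1274  0.0316] yaw 89.7 op 0.21 F [-0.9  0.1 -1.3] q [-0.51  0.08  2.23  0.    0.83 -0.5 ]
shift units [ 0.1  -0.08  0.97] turn units -0.07
```

View pics/t14.png

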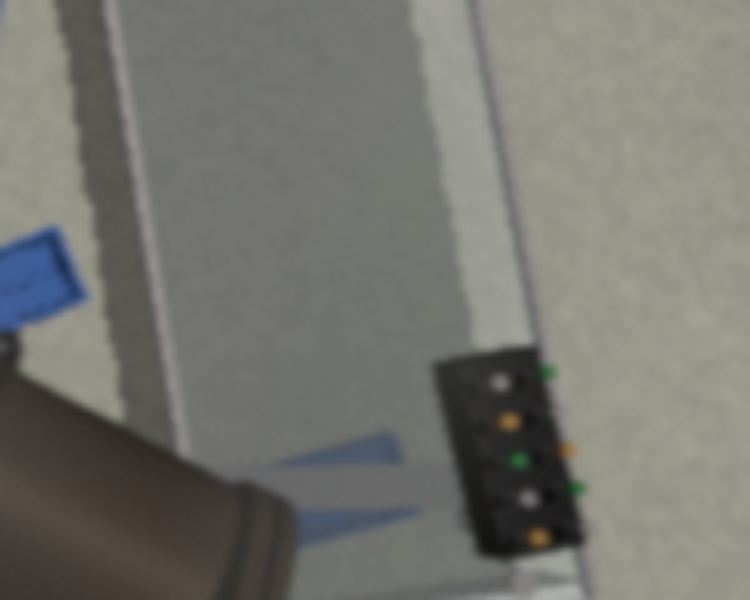

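View pics/s14.png

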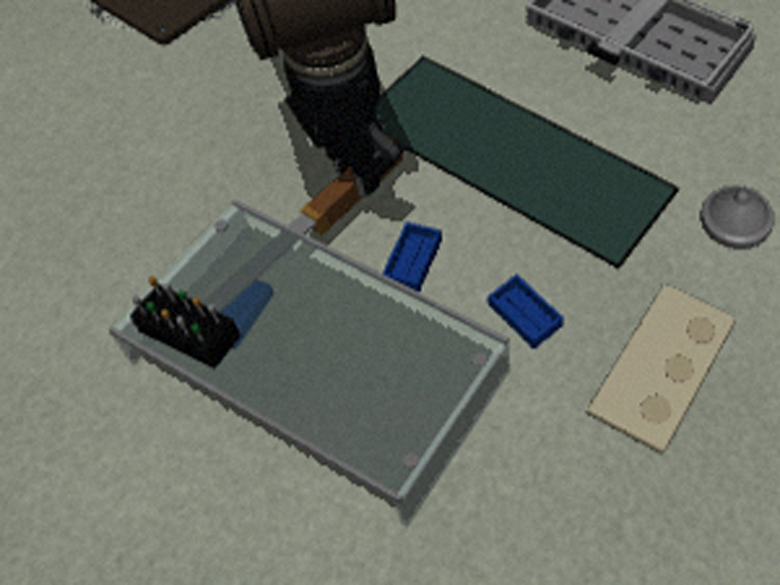

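```bash
python3 -m creep '[0,0,0.5,0,0,0,0.95,0,0,0,0.98,0,0.4,0,0.98,0,0.8,0,0.98,0,1.2,0,0.98,0,1.6,0,0.98,0,2,0,0.98,0,2.4,0,0.98,0,2.4,0,0.98,0]'
python3 -c "
from h import *
go(.44,0.01,.0075,90)
snap('top','t15.png',(280,140,480,290),3.9)
snap('scene','s15.png',(50,150,350,375),2.6)
"
```

```text
time: 17.85
eef_pos: [0.4355, -0.0639, 0.0063]
tcp_rot: [0.708, 0.706, 0.001, -0.0]
contact_force: [0.5, 3.3, 3.0]
opening: 0.209
t=17.9 at [ 0.4355 -0.0639  0.0063] yaw 89.9 op 0.21 F [0.5 3.3 3. ] q [-0.38  0.1   2.27  0.    0.77 -0.38]
shift units [ 2.96  0.17 -0.04] turn units -0.03
```

View pics/s15.png

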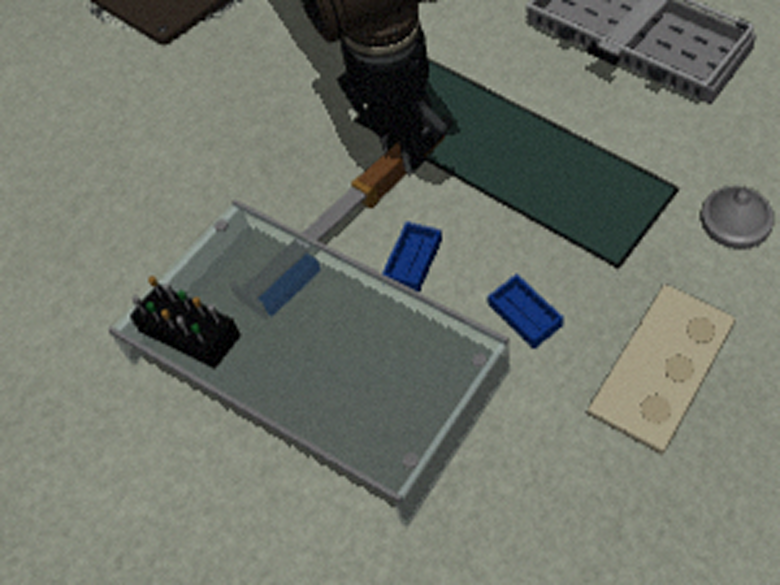

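View pics/t15.png

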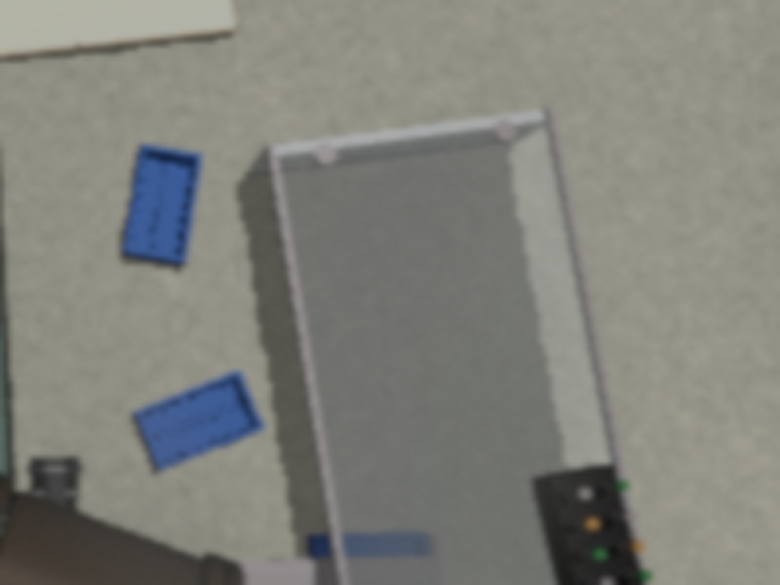

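```bash
python3 -m creep '[0.4,0,-0.03,0,0.8,0,-0.03,0,1.2,0,-0.03,0,1.6,0,-0.03,0,2,0,-0.03,0,2.4,0,-0.03,0,2.8,0,-0.03,0,3.2,0,-0.03,0,3.4,0,-0.03,0,3.4,0,-0.03,0]'
python3 -c "
from h import *
go(.44,0.01,.0075,90)
trays('top');trays('scene')
snap('top','t16.png',(280,140,480,290),3.9)
snap('scene','s16.png',(50,150,350,375),2.6)
"
```

```text
time: 18.78
eef_pos: [0.4356, 0.0202, 0.0067]
tcp_rot: [0.708, 0.706, -0.0, -0.0]
contact_force: [-0.3, 0.2, -0.9]
opening: 0.209
t=18.8 at [0.4356 0.0202 0.0067] yaw 89.9 op 0.21 F [-0.3  0.2 -0.9] q [-0.19  0.09  2.28  0.    0.77 -0.19]
shift units [-0.41  0.18 -0.03] turn units -0.02
top px [336. 280.] c=(449,-157) 61x8 axis 88.7
top px [331. 247.] c=(519,-149) 62x33 axis 110.4
top px [321. 192.] c=(643,-132) 64x34 axis 168.4
scene px [252. 269.] c=(647,-137) 69x40 axis 169.2
scene px [209. 248.] c=(523,-151) 70x41 axis 108.8
scene px [185. 236.] c=(452,-157) 64x24 axis 89.8
```

View pics/s16.png

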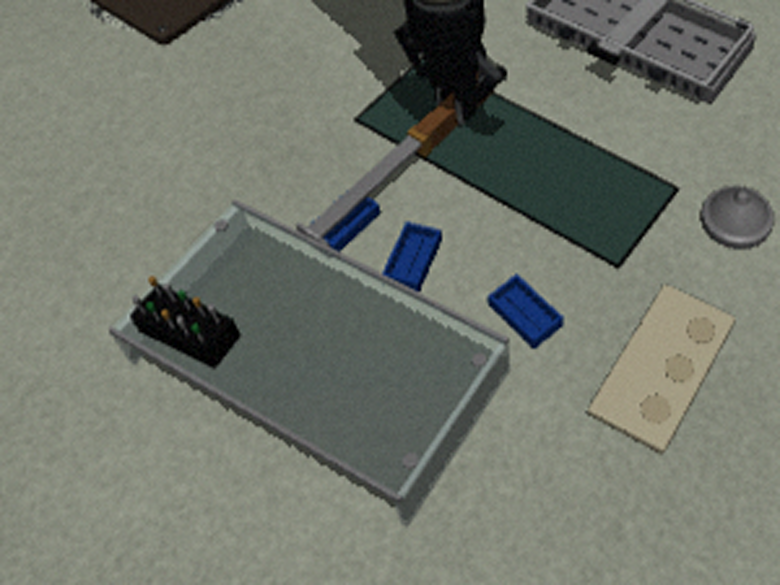

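View pics/t16.png

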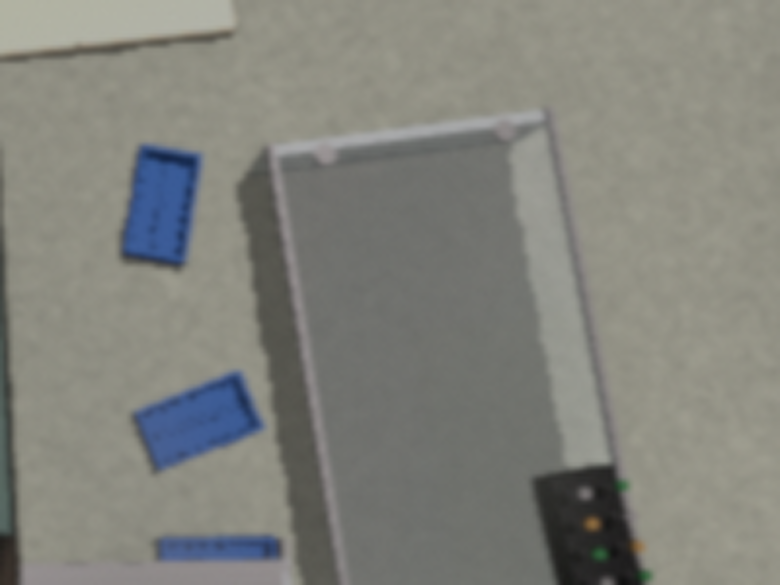

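```bash
python3 -m creep '[0,0,-0.8,0,0,0,-1.6,0,0,0,-2.2,0,-0.6,0.2,-2.2,-1.4,-0.6,0.2,-2.2,-2.8,-0.6,0.2,-2.2,-4.2,-0.6,0.2,-2.2,-5.6,-0.6,0.2,-2.2,-7,-0.6,0.2,-2.2,-8.4,-0.6,0.2,-2.2,-9.8,-0.6,0.2,-2.2,-11.2,-0.6,0.2,-2.2,-12.6,-0.6,0.2,-2.2,-14,-0.6,0.2,-2.2,-15.4,-0.6,0.2,-2.2,-16.8,-0.6,0.2,-2.2,-18.2,-0.6,0.2,-2.2,-18.6,-0.6,0.2,-2.2,-18.6,-0.6,0.2,-1.6,-18.6,-0.6,0.2,-1.6,-18.6]'
python3 -c "
from h import *
go(.44,0.005,.008,183)
snap('scene','s17.png',(150,100,400,300),3)
"
```

```text
time: 20.65
eef_pos: [0.4391, 0.0039, 0.0451]
tcp_rot: [-0.024, 1.0, 0.0, -0.002]
contact_force: [-0.2, 0.8, -2.6]
opening: 0.21
t=20.6 at [0.4391 0.0039 0.0451] yaw -177.3 op 0.21 F [-0.2  0.8 -2.6] q [-0.22  0.02  2.26 -0.    0.86 -1.84]
shift units [-0.04  0.04  1.48] turn units -0.06
```

View pics/s17.png

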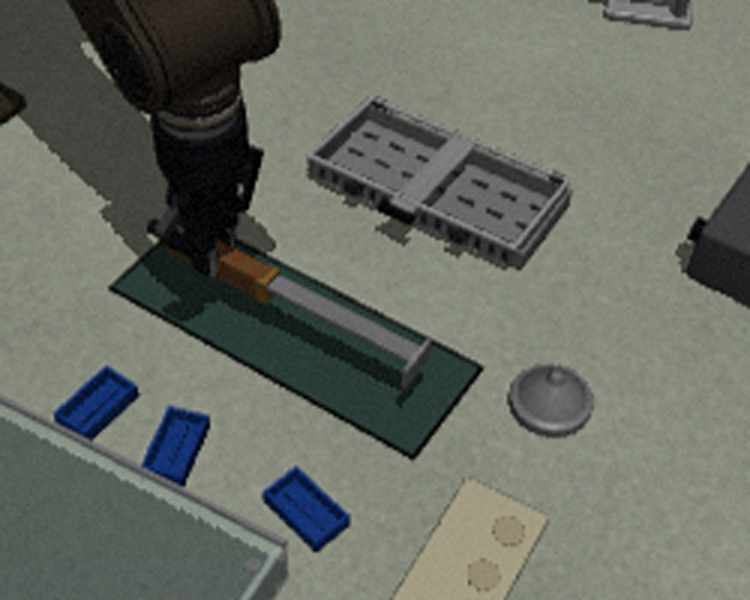

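```bash
python3 -m creep '[0,0,0.5,0,0,0,1,0,0,0,1.4,0,0,0,1.52,0,0,0,1.52,0]'
python3 -m creep '[0,0,0,0,0,0,0,0,0,0,0,0,0,0,0,0,0,0,0,0,0,0,-1,0,0,0,-2.5,0,0,0,-4,0,0,0,-5.5,0,0,0,-6,0]' 90
python3 -c "
from h import *
go(.526,0.162,.11,0)
snap('scene','s18.png',(150,100,400,300),3)
"
```

```text
time: 21.12
eef_pos: [0.44, 0.004, 0.0081]
tcp_rot: [-0.024, 1.0, 0.0, -0.001]
contact_force: [0.2, -1.2, -2.2]
opening: 0.207
time: 21.95
eef_pos: [0.444, 0.0033, 0.1653]
tcp_rot: [-0.025, 1.0, -0.001, 0.005]
contact_force: [0.6, 0.8, 0.4]
opening: 0.643
t=21.9 at [0.444  0.0033 0.1653] yaw -177.2 op 0.64 F [0.6 0.8 0.4] q [-0.22 -0.18  2.19  0.    1.12 -1.84]
shift units [-3.57  6.18  2.23] turn units 0.56
```

View pics/s18.png

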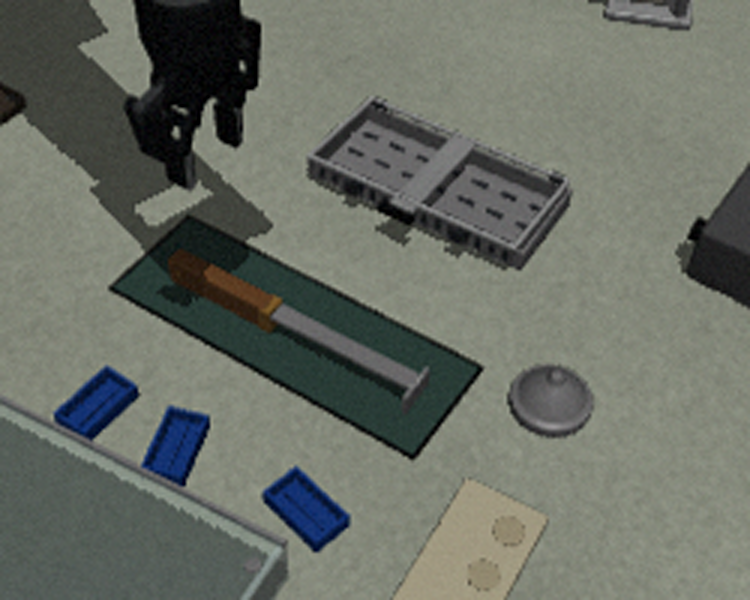

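```bash
python3 - <<'E'
from h import *
from scipy.optimize import least_squares
snap('top','t19.png',(100,170,220,330),3.7); snap('scene','s19.png',(240,120,360,200),6)
def tri(a,b):
    f=lambda X: np.r_[(w2p('top',X)-a).ravel(),(w2p('scene',X)-b).ravel()]
    r=least_squares(f,[.52,.16,.03]); return r.x.round(4), np.abs(r.fun).max().round(2)
print(tri((186.2,246.8),(282.3,169.7)))
E
```

```text
(array([0.5276, 0.1617, 0.0399]), np.float64(1.1))
```

View pics/t19.png

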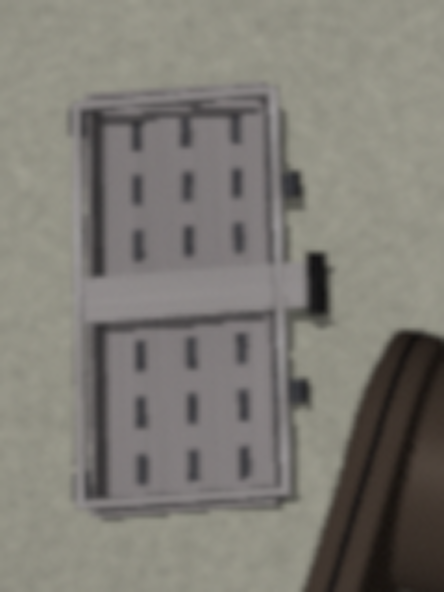

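View pics/s19.png

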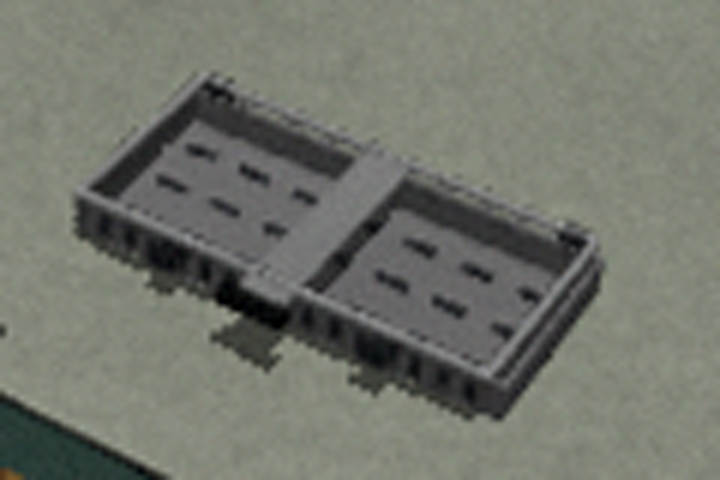

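```bash
python3 -m creep '[-0.6,0.6,0,1.4,-1.2,1.2,0,2.8,-1.8,2,0,4.2,-2.4,3,0,5.6,-3,4,0,7,-3.57,5,0,8.4,-3.57,6.18,0.5,9.8,-3.57,6.18,1,11.2,-3.57,6.18,1.5,12.6,-3.57,6.18,2,14,-3.57,6.18,2.2,15.4,-3.57,6.18,2.2,16.8,-3.57,6.18,2.2,18.1,-3.57,6.18,2.2,18.1,-3.57,6.18,2.2,18.1]'
python3 -c "
from h import *
go(.527,0.161,.019,92)
snap('scene','s20.png',(220,80,380,200),5)
"
```

```text
time: 23.35
eef_pos: [0.5209, 0.1624, 0.1016]
tcp_rot: [0.692, 0.722, -0.002, -0.001]
contact_force: [-0.2, -0.1, -0.7]
opening: 0.648
t=23.4 at [0.5209 0.1624 0.1016] yaw 92.5 op 0.65 F [-0.2 -0.1 -0.7] q [ 0.12  0.15  1.99 -0.    1.    0.07]
shift units [-0.07  0.25  3.3 ] turn units 0.09
```

View pics/s20.png

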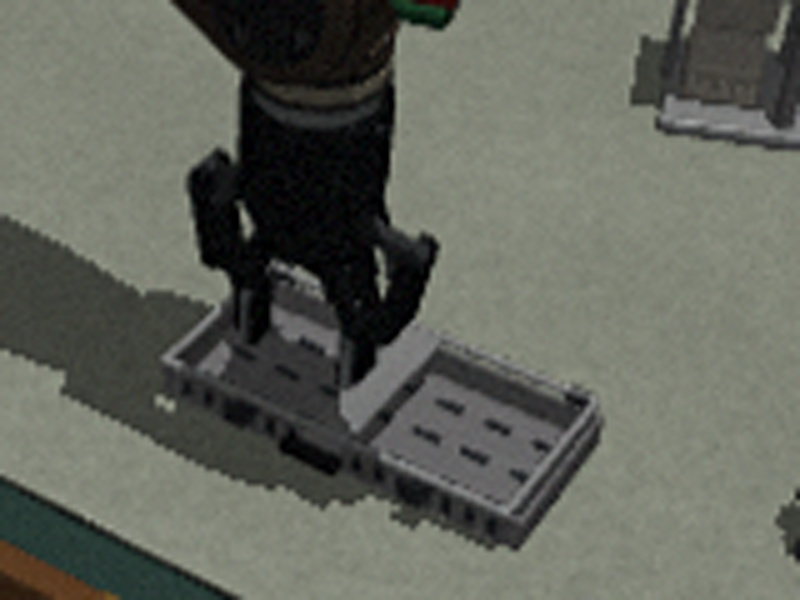

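```bash
python3 -m creep '[-0.03,0.25,0.8,0,-0.07,0.25,1.6,0,-0.07,0.25,2.4,0,-0.07,0.25,3,0,-0.07,0.25,3.3,0,-0.07,0.25,3.3,0,-0.07,0.25,3.3,0]'
python3 -m creep '[0,0,0,0,0,0,0,0,0,0,0,0,0,0,0,0,0,0,0,0,0,0,0,0]' 255 50
python3 -c "
from h import *
go(.527,0.161,.019,92)
snap('scene','s21.png',(220,80,380,200),5)
"
```

```text
time: 23.98
eef_pos: [0.5285, 0.1611, 0.0212]
tcp_rot: [0.692, 0.721, -0.0, -0.0]
contact_force: [0.5, -0.1, 0.2]
opening: 0.651
time: 24.48
eef_pos: [0.529, 0.1611, 0.0218]
tcp_rot: [0.693, 0.721, 0.0, 0.0]
contact_force: [-0.7, 0.5, 0.2]
opening: 0.402
t=24.5 at [0.529  0.1611 0.0218] yaw 92.3 op 0.40 F [-0.7  0.5  0.2] q [ 0.11  0.29  2.   -0.    0.85  0.07]
shift units [-0.   -0.08  0.11] turn units 0.06
```

View pics/s21.png

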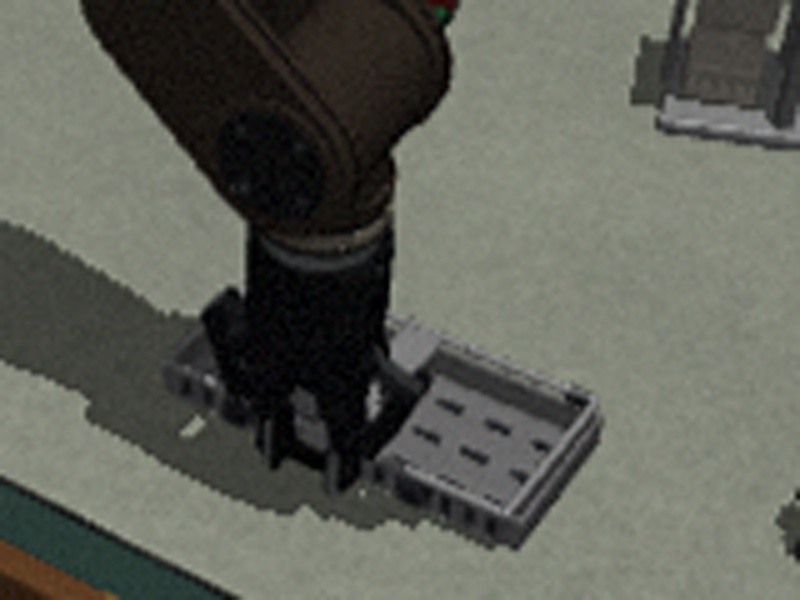

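```bash
python3 -m creep '[0.07,0,-0.6,0,0.24,0,-1.26,0,0.45,0,-1.8,0,0.67,0,-2.29,0,0.97,0,-2.75,0,1.3,0,-3.2,0,1.7,0,-3.6,0,2.1,0,-4,0,2.55,0,-4.3,0,3.05,0,-4.6,0]'
python3 -c "
from h import *
go()
snap('scene','s22.png',(220,80,380,200),5)
"
```

```text
time: 25.37
eef_pos: [0.5252, 0.2379, 0.1371]
tcp_rot: [0.693, 0.721, -0.001, 0.0]
contact_force: [0.4, -1.8, -2.8]
opening: 0.405
t=25.4 at [0.5252 0.2379 0.1371] yaw 92.3 op 0.41 F [ 0.4 -1.8 -2.8] q [ 0.25  0.17  1.9  -0.    1.08  0.21]
shift units [0. 0. 0.] turn units 0.00
```

View pics/s22.png

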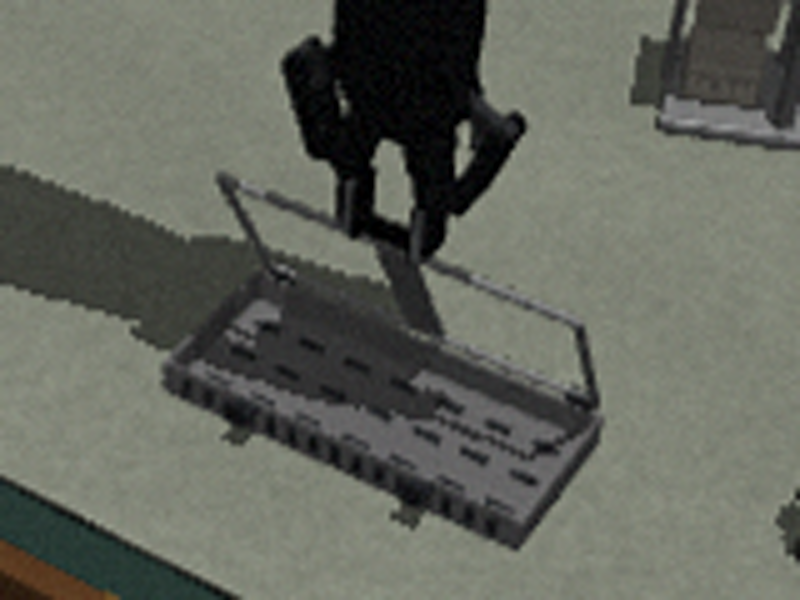

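Frame follows well. Continue the arc to ~1.8 rad.

```bash
python3 -m creep '[0.5,0,-0.2,0,1.05,0,-0.4,0,1.6,0,-0.5,0,2.15,0,-0.6,0,2.7,0,-0.6,0,3.25,0,-0.56,0,3.8,0,-0.46,0,3.8,0,-0.46,0]'
python3 -m creep '[0,0,0,0,0,0,0,0,0,0,0,0,0,0,0,0]' 90
python3 -m creep '[0,0,-1,0,0,0,-2,0,0,0,-3,0,0,0,-3,0]'
python3 -c "
from h import *
go()
snap('scene','s23.png',(220,80,380,200),5)
snap('top','t23.png')
"
```

```text
time: 26.08
eef_pos: [0.5205, 0.3359, 0.1491]
tcp_rot: [0.692, 0.721, 0.0, -0.002]
contact_force: [-6.1, -0.2, 5.4]
opening: 0.4
time: 26.42
eef_pos: [0.5221, 0.3324, 0.1478]
tcp_rot: [0.693, 0.721, 0.0, -0.0]
contact_force: [0.4, -0.2, -0.3]
opening: 0.648
time: 26.75
eef_pos: [0.5249, 0.3334, 0.2297]
tcp_rot: [0.693, 0.721, 0.005, 0.002]
contact_force: [0.3, -0.4, 1.0]
opening: 0.651
t=26.8 at [0.5249 0.3334 0.2297] yaw 92.3 op 0.65 F [ 0.3 -0.4  1. ] q [0.4  0.17 1.72 0.   1.24 0.36]
shift units [0. 0. 0.] turn units 0.00
```

View pics/s23.png

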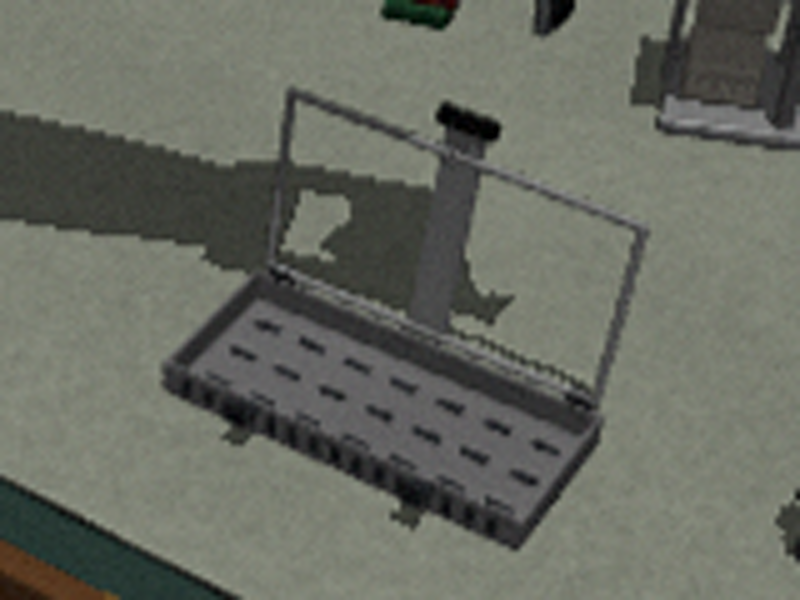

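View pics/t23.png

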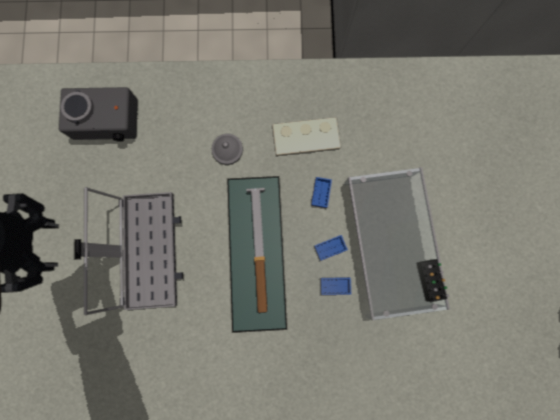

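```bash
python3 - <<'E'
from h import *
trays('top',.016); trays('scene',.016)
imaging.read_camera('top'); rects('top','basket',.024)
print(p2w('top',[[125,195],[172,194],[177,307],[125,309]],.024).round(3), p2w('top',[[125,195],[172,194],[177,307],[125,309]],.024).mean(0).round(4))
go(.643,-.134,.1,169)
snap('top','t24.png',(110,180,190,320),4)
E
```

```text
top px [336. 285.] c=(438,-156) 59x32 axis 88.7
top px [331. 247.] c=(519,-149) 62x33 axis 110.4
top px [321. 192.] c=(643,-132) 64x34 axis 168.4
scene px [251. 269.] c=(647,-137) 69x40 axis 169.2
scene px [208. 248.] c=(523,-152) 70x40 axis 111.0
scene px [182. 234.] c=(442,-159) 68x45 axis 89.1
top basket p0.75 uv(145,254) c=(530,288) 271x229 long axis 2.8deg centroid [538. 302.]
[[0.644 0.3   0.024]
 [0.644 0.197 0.024]
 [0.401 0.182 0.024]
 [0.399 0.291 0.024]] [0.5219 0.2423 0.024 ]
t=27.1 at [0.521  0.3317 0.2207] yaw 92.3 op 0.65 F [-0.2  0.2  0.1] q [0.4  0.17 1.73 0.   1.24 0.36]
shift units [-18.8    4.15   4.84] turn units -15.34
```

View pics/t24.png

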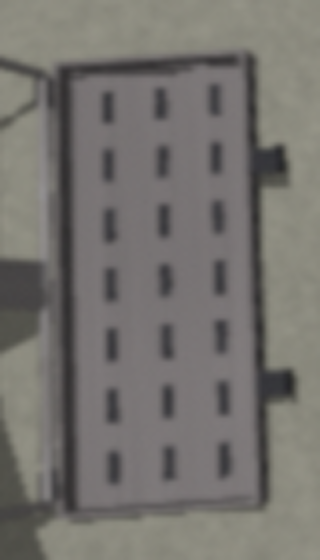

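```bash
python3 -m creep '[-1.6,0.3,0,-1.4,-3.2,0.6,0,-2.8,-4.8,1,0,-4.2,-6.4,1.4,0,-5.6,-8,1.8,0,-7,-9.6,2.2,0,-8.4,-11.2,2.6,0,-9.8,-12.8,3,0,-11.2,-14.4,3.4,0,-12.6,-16,3.8,1,-14,-17.6,4.15,2,-15.3,-18.8,4.2,3,-15.3,-18.8,4.2,4,-15.3,-18.8,4.2,4.8,-15.3,-18.8,4.2,5.5,-15.3,-18.8,4.2,5.5,-15.3]' 100 40
python3 -c "
from h import *
go(.645,-.134,.004,168.8)
snap('scene','s25.png',(150,180,350,330),4)
"
```

```text
time: 28.43
eef_pos: [0.6416, -0.1326, 0.0785]
tcp_rot: [0.098, 0.995, 0.002, -0.006]
contact_force: [-0.5, 0.3, -1.0]
opening: 0.606
t=28.4 at [ 0.6416 -0.1326  0.0785] yaw 168.7 op 0.61 F [-0.5  0.3 -1. ] q [-0.36  0.41  1.72  0.    1.03 -1.73]
shift units [-0.18 -0.03  2.98] turn units -0.01
```

View pics/s25.png

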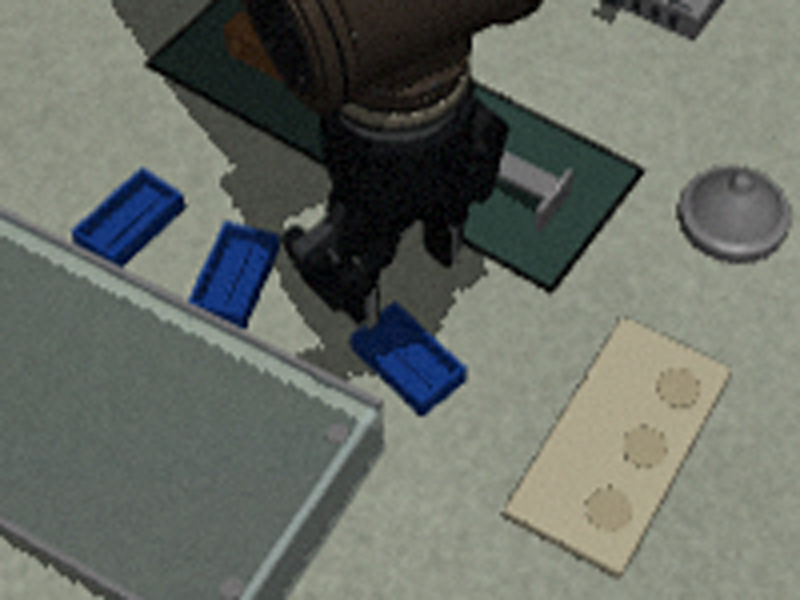

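```bash
python3 -m creep '[-0.18,0,0.8,0,-0.18,0,1.6,0,-0.18,0,2.4,0,-0.18,0,2.8,0,-0.18,0,2.95,0,-0.18,0,2.95,0]'
python3 -m creep '[0,0,0,0,0,0,0,0,0,0,0,0,0,0,0,0,0,0,0,0]' 255 40
python3 -m creep '[0,0,-0.5,0,0,0,-1,0,0,0,-1.5,0,0,0,-1.5,0]'
python3 -c "
from h import *
go(.597,.247,.12,92.5)
snap('scene','s26.png',(150,180,350,330),4)
"
```

```text
time: 28.98
eef_pos: [0.65, -0.1337, 0.0116]
tcp_rot: [0.097, 0.995, 0.0, -0.0]
contact_force: [-1.0, -0.4, 0.8]
opening: 0.608
time: 29.4
eef_pos: [0.6515, -0.1345, 0.0137]
tcp_rot: [0.098, 0.995, -0.0, 0.002]
contact_force: [-0.4, -0.0, 5.6]
opening: 0.39
time: 29.73
eef_pos: [0.6523, -0.1349, 0.0534]
tcp_rot: [0.098, 0.995, -0.001, 0.003]
contact_force: [0.6, -0.0, 0.8]
opening: 0.391
t=29.7 at [ 0.6523 -0.1349  0.0534] yaw 168.8 op 0.39 F [ 0.6 -0.   0.8] q [-0.36  0.45  1.71 -0.    0.97 -1.73]
shift units [ 5.12 14.55 -2.71] turn units 15.26
```

View pics/s26.png

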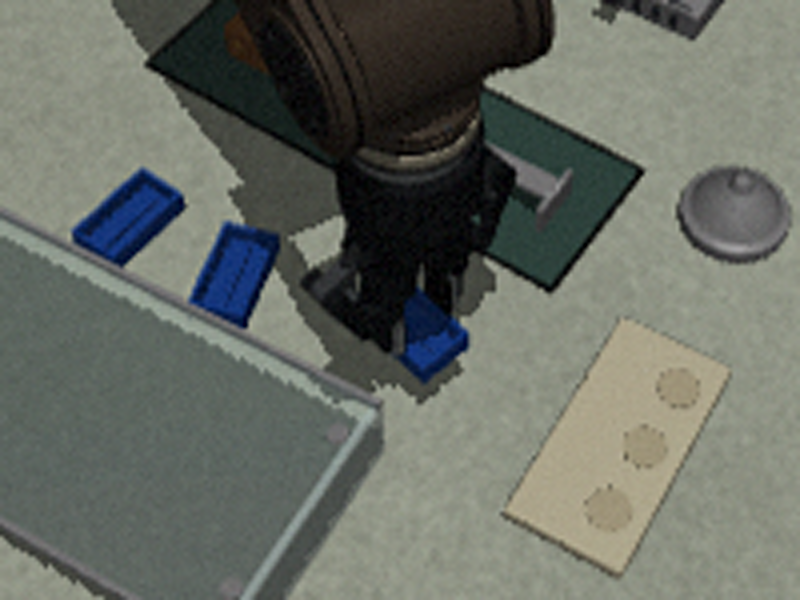

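```bash
python3 -m creep '[0,0.5,-1,0,0,1.5,-2,1.4,0.5,3,-2.7,2.8,1,4.5,-2.7,4.2,1.5,6,-2.7,5.6,2,7.5,-2.7,7,2.5,9,-2.7,8.4,3,10.5,-2.7,9.8,3.5,12,-2.7,11.2,4.2,13,-2.7,12.6,4.8,14,-2.7,14,5.12,14.55,-2.7,15.26,5.12,14.55,-2.7,15.26,5.12,14.55,-2.7,15.26,5.12,14.55,-2.7,15.26,5.12,14.55,-2.7,15.26]'
python3 -c "
from h import *
snap('scene','s27.png',(220,80,420,230),4)
go(.597,.247,.02,92.5)
"
```

```text
time: 31.12
eef_pos: [0.5955, 0.2465, 0.1164]
tcp_rot: [0.692, 0.722, -0.0, 0.0]
contact_force: [0.7, 0.9, -0.5]
opening: 0.384
t=31.2 at [0.5956 0.2464 0.1165] yaw 92.5 op 0.39 F [ 0.1 -0.3 -0.7] q [ 0.24  0.33  1.74 -0.    1.07  0.19]
shift units [0.02 0.06 3.86] turn units -0.01
```

View pics/s27.png

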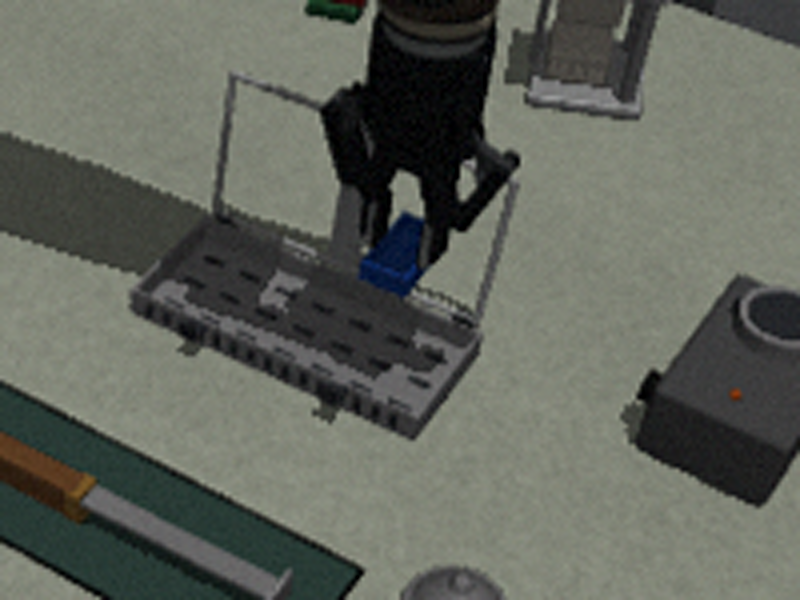

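```bash
python3 -m creep '[-0.2,0,0.8,0,-0.2,0,1.6,0,-0.2,0,2.4,0,-0.2,0,3.2,0,-0.2,0,3.7,0,-0.2,0,3.95,0,-0.2,0,3.95,0]'
python3 -c "
from h import *
go(.597,.244,.02,92.5)
"
```

```text
time: 31.75
eef_pos: [0.5954, 0.2418, 0.0177]
tcp_rot: [0.692, 0.722, -0.001, -0.0]
contact_force: [0.8, 0.0, -1.1]
opening: 0.388
t=31.8 at [0.5954 0.2418 0.0177] yaw 92.5 op 0.39 F [ 0.8  0.  -1.1] q [ 0.23  0.46  1.77 -0.    0.91  0.19]
shift units [ 0.08  0.07 -0.09] turn units -0.01
```

Release and rise; look.

```bash
python3 -m creep '[0,0,0,0,0,0,0,0,0,0,0,0,0,0,0,0,0,0,-1,0,0,0,-2,0,0,0,-3.5,0,0,0,-5,0,0,0,-5.5,0,0,0,-5.5,0]' 100
python3 -c "
from h import *
snap('scene','s28.png',(220,80,420,230),4)
go(.521,-.151,.12,110.5)
"
```

```text
time: 32.58
eef_pos: [0.5985, 0.2435, 0.1617]
tcp_rot: [0.691, 0.722, 0.005, 0.003]
contact_force: [-0.3, -0.7, 1.6]
opening: 0.603
t=32.6 at [0.5967 0.243  0.158 ] yaw 92.5 op 0.61 F [ 0.1 -1.3 -0.8] q [0.23 0.28 1.72 0.   1.13 0.19]
shift units [-15.61  -3.72   1.49] turn units -3.60
```

View pics/s28.png

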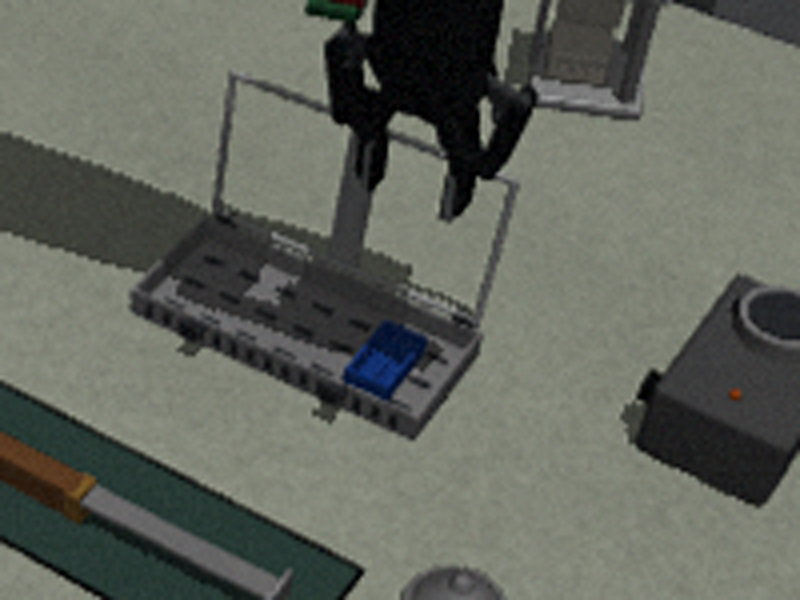

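```bash
python3 -m creep '[-1.6,-0.4,0,-0.4,-3.2,-0.8,0,-0.8,-4.8,-1.2,0,-1.2,-6.4,-1.6,0,-1.6,-8,-2,0,-2,-9.6,-2.4,0,-2.4,-11.2,-2.8,0.5,-2.8,-12.8,-3.2,1,-3.2,-14.4,-3.5,1.5,-3.6,-15.6,-3.7,2,-3.6,-15.6,-3.7,2.5,-3.6,-15.6,-3.7,3,-3.6,-15.6,-3.7,3,-3.6,-15.6,-3.7,3,-3.6,-15.6,-3.7,3,-3.6]'
python3 -c "
from h import *
snap('scene','s29.png',(120,150,320,300),4)
trays('scene')
go(.521,-.151,.006,110.5)
"
```

```text
time: 33.88
eef_pos: [0.52, -0.1496, 0.08]
tcp_rot: [0.569, 0.822, 0.0, -0.0]
contact_force: [0.7, -0.8, -0.2]
opening: 0.608
scene px [208. 248.] c=(523,-152) 70x41 axis 110.5
scene px [182. 234.] c=(442,-160) 65x45 axis 89.8
scene px [316. 170.] c=(596,246) 76x41 axis 94.5
t=34.0 at [ 0.5207 -0.1501  0.0811] yaw 110.6 op 0.61 F [0.2 1.  0.3] q [-0.47  0.17  2.01  0.    0.96 -0.83]
shift units [-0.03 -0.    3.  ] turn units 0.02
```

View pics/s29.png

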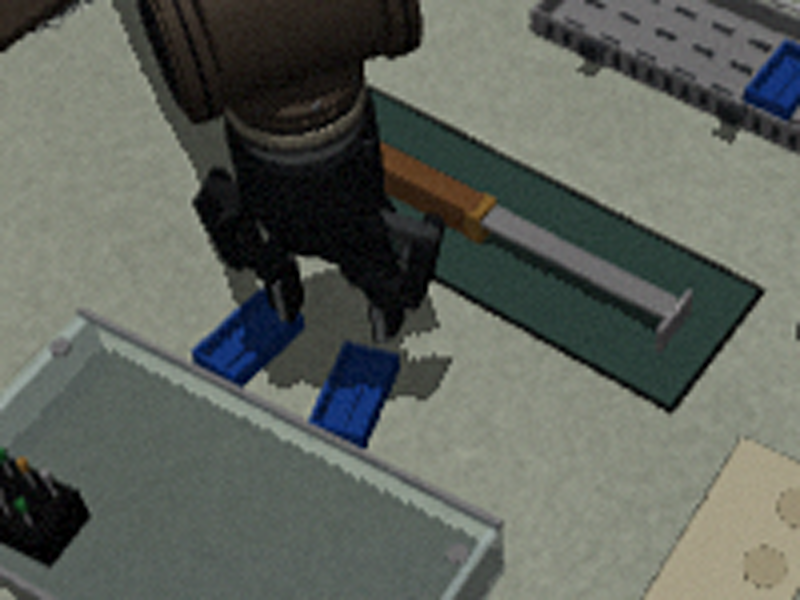

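```bash
python3 -m creep '[0,0,0.8,0,0,0,1.6,0,0,0,2.4,0,0,0,2.8,0,0,0,2.8,0,0,0,2.8,0]'
python3 -m creep '[0,0,0,0,0,0,0,0,0,0,0,0,0,0,0,0,0,0,0,0]' 255 40
python3 -m creep '[0,0,-0.5,0,0,0,-1,0,0,0,-2,0,0,0,-3,0,0,0,-4,0,0,0,-4,0,0,0,-4,0]'
python3 -c "
from h import *
snap('scene','s30.png',(120,150,320,300),4)
go(.523,.244,.12,92.5)
"
```

```text
time: 34.48
eef_pos: [0.5202, -0.1507, 0.0107]
tcp_rot: [0.57, 0.822, 0.0, 0.0]
contact_force: [0.5, 0.5, 0.5]
opening: 0.608
time: 34.9
eef_pos: [0.5215, -0.1517, 0.0122]
tcp_rot: [0.57, 0.822, 0.0, 0.002]
contact_force: [0.0, 1.3, 5.8]
opening: 0.396
time: 35.48
eef_pos: [0.5212, -0.1517, 0.1132]
tcp_rot: [0.57, 0.822, 0.0, 0.003]
contact_force: [-0.6, -0.7, -0.9]
opening: 0.401
t=35.5 at [ 0.52   -0.1512  0.1113] yaw 110.5 op 0.40 F [-0.2  0.   0.5] q [-0.47  0.13  2.   -0.    1.01 -0.83]
shift units [14.76  5.65 -0.36] turn units 3.60
```

View pics/s30.png

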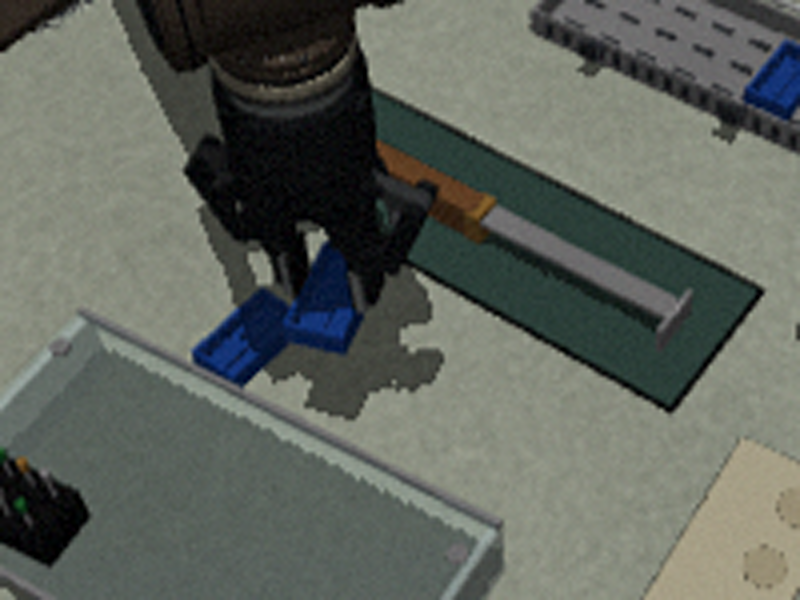

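```bash
python3 -m creep '[1.5,0.6,-0.36,0.4,3,1.2,-0.36,0.8,4.5,1.8,-0.36,1.2,6,2.3,-0.36,1.6,7.5,2.8,-0.36,2,9,3.4,-0.36,2.4,10.5,3.9,-0.36,2.8,12,4.5,-0.36,3.2,13.4,5,-0.36,3.6,14.3,5.3,-0.36,3.6,14.83,5.46,-0.36,3.6,14.83,5.46,-0.36,3.6,14.83,5.46,-0.36,3.6,14.83,5.46,-0.36,3.6]'
python3 -c "
from h import *
snap('scene','s31.png',(220,80,420,230),4)
go(.519,.244,.0165,92.5)
"
```

```text
time: 36.7
eef_pos: [0.5176, 0.2428, 0.1185]
tcp_rot: [0.692, 0.722, -0.001, -0.0]
contact_force: [0.0, -0.1, -0.2]
opening: 0.398
t=36.8 at [0.5178 0.2426 0.1187] yaw 92.4 op 0.40 F [ 0.6  0.5 -0.6] q [ 0.26  0.18  1.92 -0.    1.04  0.22]
shift units [0.06 0.06 4.09] turn units -0.02
```

View pics/s31.png

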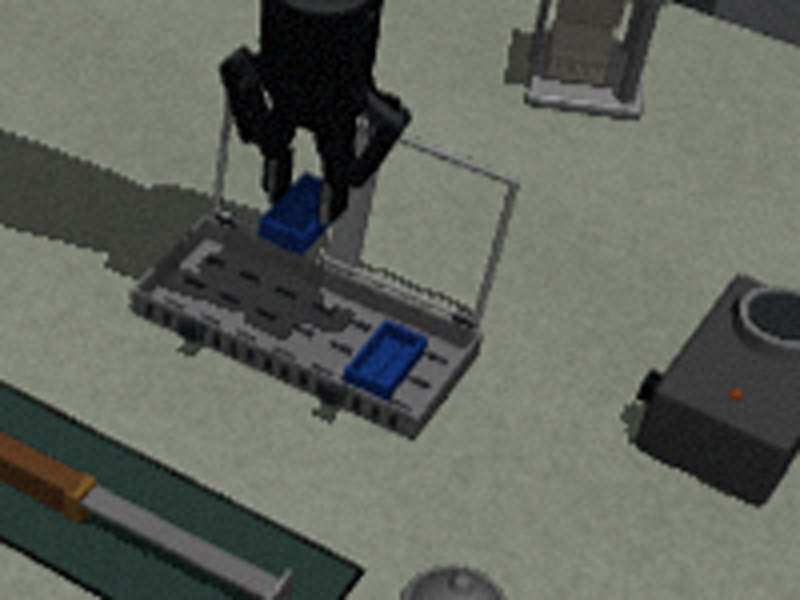

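```bash
python3 -m creep '[0,0,0.8,0,0,0,1.6,0,0,0,2.4,0,0,0,3.2,0,0,0,3.7,0,0,0,4.0,0,0,0,4.0,0]'
python3 -c "
from h import *
go(.519,.244,.0165,92.5)
"
python3 -m creep '[0,0,0,0,0,0,0,0,0,0,0,0,0,0,0,0,0,0,-1,0,0,0,-2,0,0,0,-3.5,0,0,0,-5,0,0,0,-5.5,0,0,0,-5.5,0]' 100
python3 -c "
from h import *
snap('scene','s32.png',(220,80,420,230),4)
go(.44,-.158,.12,89.5)
"
```

```text
time: 37.33
eef_pos: [0.5169, 0.2428, 0.0176]
tcp_rot: [0.692, 0.722, -0.002, -0.001]
contact_force: [-0.0, -0.5, -0.6]
opening: 0.396
t=37.3 at [0.5169 0.2428 0.0176] yaw 92.4 op 0.40 F [-0.  -0.5 -0.6] q [ 0.26  0.33  1.95 -0.    0.86  0.22]
shift units [0.04 0.09 0.04] turn units -0.01
time: 38.17
eef_pos: [0.5211, 0.2451, 0.163]
tcp_rot: [0.691, 0.722, 0.005, 0.003]
contact_force: [0.1, -0.0, -0.7]
opening: 0.61
t=38.2 at [0.5194 0.2445 0.1597] yaw 92.5 op 0.61 F [-0.7 -0.5 -0.4] q [ 0.26  0.13  1.89 -0.    1.11  0.22]
shift units [-15.95  -3.89   1.54] turn units 0.60
```

View pics/s32.png

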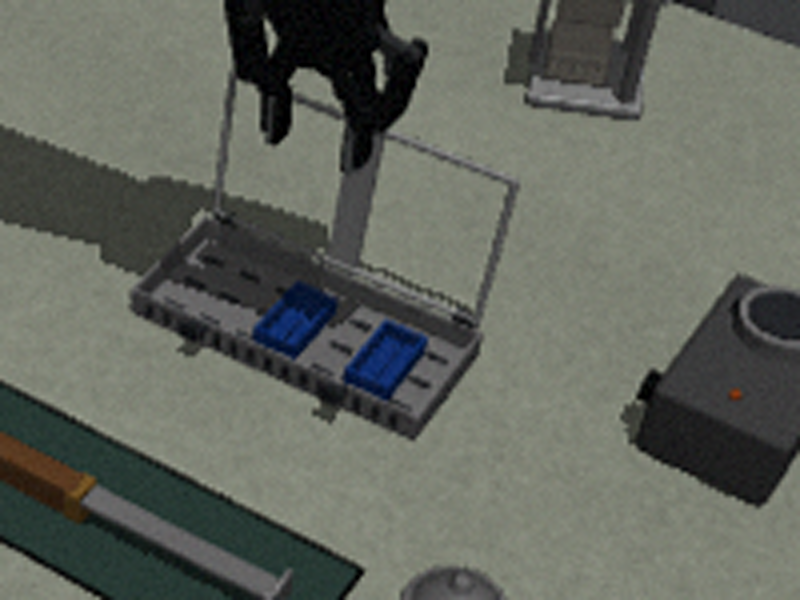

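```bash
python3 -m creep '[-1.6,-0.4,0,0.1,-3.2,-0.8,0,0.2,-4.8,-1.2,0,0.3,-6.4,-1.6,0,0.4,-8,-2,0,0.5,-9.6,-2.4,0,0.6,-11.2,-2.8,0.5,0.6,-12.8,-3.2,1,0.6,-14.4,-3.5,1.5,0.6,-15.9,-3.9,2,0.6,-15.95,-3.9,2.5,0.6,-15.95,-3.9,3,0.6,-15.95,-3.9,3,0.6,-15.95,-3.9,3,0.6,-15.95,-3.9,3,0.6]'
python3 -c "
from h import *
snap('scene','s33.png',(120,150,320,300),4)
trays('scene')
go(.44,-.158,.011,89.5)
"
```

```text
time: 39.47
eef_pos: [0.4376, -0.158, 0.0812]
tcp_rot: [0.71, 0.704, -0.0, -0.001]
contact_force: [0.4, 0.4, -0.3]
opening: 0.612
scene px [182. 234.] c=(442,-159) 67x45 axis 89.0
scene px [316. 170.] c=(596,247) 76x41 axis 93.9
scene px [293. 159.] c=(519,243) 76x43 axis 94.1
t=39.6 at [ 0.4383 -0.1582  0.0822] yaw 89.6 op 0.61 F [-0.7  2.  -0.8] q [-0.56  0.01  2.19 -0.    0.94 -0.56]
shift units [0.01 0.06 2.85] turn units 0.01
```

View pics/s33.png

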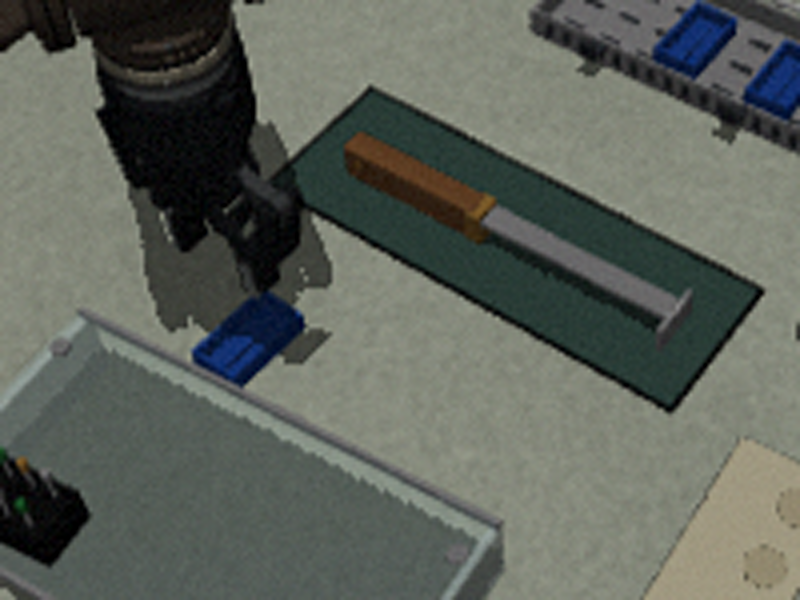

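```bash
python3 -m creep '[0,0.06,0.8,0,0,0.06,1.6,0,0,0.06,2.4,0,0,0.06,2.85,0,0,0.06,2.85,0,0,0.06,2.85,0]'
python3 -m creep '[0,0,0,0,0,0,0,0,0,0,0,0,0,0,0,0,0,0,0,0]' 255 40
python3 -m creep '[0,0,-0.5,0,0,0,-1,0,0,0,-2,0,0,0,-3,0,0,0,-4,0,0,0,-4,0,0,0,-4,0]'
python3 -c "
from h import *
snap('scene','s34.png',(120,150,320,300),4)
go(.443,.241,.12,92.5)
"
```

```text
time: 40.07
eef_pos: [0.4396, -0.1583, 0.0107]
tcp_rot: [0.71, 0.704, -0.0, -0.0]
contact_force: [0.2, 0.1, 0.2]
opening: 0.606
time: 40.48
eef_pos: [0.4408, -0.1593, 0.0122]
tcp_rot: [0.71, 0.704, 0.0, 0.002]
contact_force: [0.2, 1.0, 6.4]
opening: 0.403
time: 41.07
eef_pos: [0.4404, -0.1593, 0.1122]
tcp_rot: [0.71, 0.704, 0.0, 0.002]
contact_force: [0.6, 1.2, -1.7]
opening: 0.398
t=41.1 at [ 0.4392 -0.1585  0.1105] yaw 89.5 op 0.40 F [ 1.8 -0.1 -0.8] q [-0.56 -0.04  2.17 -0.    1.01 -0.56]
shift units [ 1.598e+01  1.000e-02 -3.800e-01] turn units -0.60
```

View pics/s34.png

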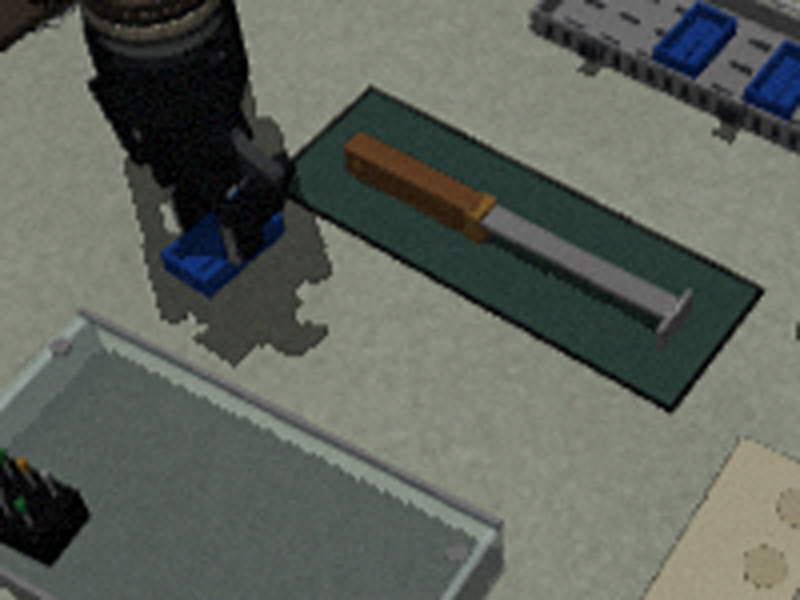

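```bash
python3 -m creep '[1.5,0.1,-0.38,-0.1,3,0.2,-0.38,-0.2,4.5,0.3,-0.38,-0.3,6,0.3,-0.38,-0.4,7.5,0.3,-0.38,-0.5,9,0.3,-0.38,-0.6,10.5,0.3,-0.38,-0.6,12,0.3,-0.38,-0.6,13.5,0.3,-0.38,-0.6,15,0.3,-0.38,-0.6,15.9,0.3,-0.38,-0.6,15.9,0.3,-0.38,-0.6,15.9,0.3,-0.38,-0.6,15.9,0.3,-0.38,-0.6]'
python3 -c "
from h import *
snap('scene','s35.png',(220,80,420,230),4)
snap('top','t35.png',(90,180,210,320),4)
go(.450,.241,.0165,92.5)
"
```

```text
time: 42.28
eef_pos: [0.4492, 0.2381, 0.1183]
tcp_rot: [0.691, 0.722, -0.002, -0.001]
contact_force: [-0.2, -0.0, 0.3]
opening: 0.397
t=42.4 at [0.4499 0.2376 0.119 ] yaw 92.4 op 0.40 F [-0.3  0.6 -0.3] q [ 0.29  0.05  2.07 -0.    1.03  0.24]
shift units [0.14 0.02 4.1 ] turn units -0.02
```

View pics/s35.png

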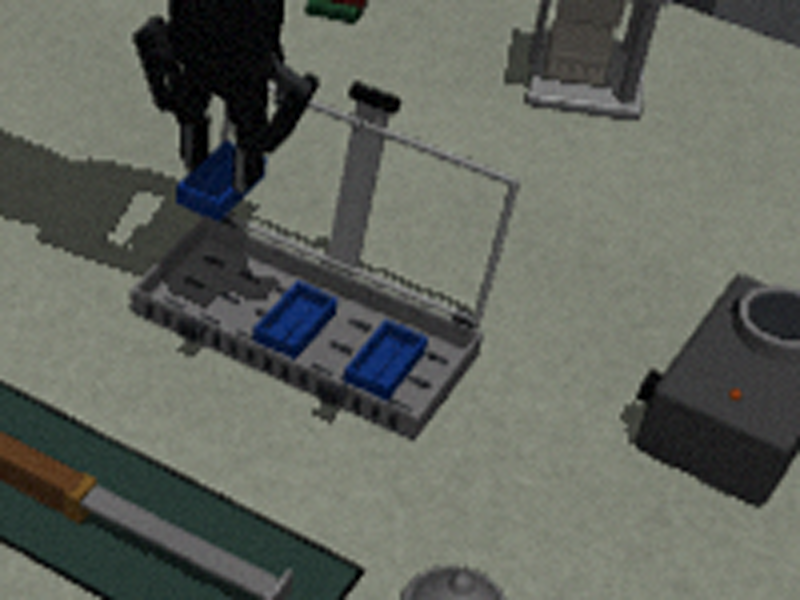

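```bash
python3 -m creep '[0.1,0,0.8,0,0.1,0,1.6,0,0.1,0,2.4,0,0.1,0,3.2,0,0.1,0,3.7,0,0.1,0,4.0,0,0.1,0,4.0,0]'
python3 -c "
from h import *
go(.45,.24,.0165,92.5)
"
python3 -m creep '[0,0,0,0,0,0,0,0,0,0,0,0,0,0,0,0,0,0,-1,0,0,0,-2,0,0,0,-3.5,0,0,0,-5,0,0,0,-5.5,0,0,0,-5.5,0]' 112
python3 -c "
from h import *
snap('scene','s36.png',(220,80,420,230),4)
trays('scene')
go(.521,.333,.21,92.3)
"
```

```text
time: 42.97
eef_pos: [0.449, 0.2399, 0.0182]
tcp_rot: [0.692, 0.722, -0.002, -0.001]
contact_force: [-0.4, -1.0, -0.5]
opening: 0.393
t=43.0 at [0.449  0.2399 0.0182] yaw 92.4 op 0.39 F [-0.4 -1.  -0.5] q [ 0.29  0.22  2.1  -0.    0.82  0.25]
shift units [0.   0.04 0.07] turn units -0.02
time: 43.8
eef_pos: [0.4535, 0.2424, 0.1635]
tcp_rot: [0.691, 0.722, 0.005, 0.003]
contact_force: [0.7, -0.3, -0.0]
opening: 0.557
scene px [316. 170.] c=(596,247) 76x41 axis 93.9
scene px [294. 159.] c=(519,243) 76x44 axis 90.3
scene px [274. 151.] c=(451,240) 77x44 axis 93.6
t=43.9 at [0.4503 0.2414 0.1581] yaw 92.5 op 0.56 F [-0.3 -0.2  0. ] q [ 0.29 -0.    2.04  0.    1.1   0.25]
shift units [ 3.54  2.99 -2.07] turn units 0.04
```

View pics/s36.png

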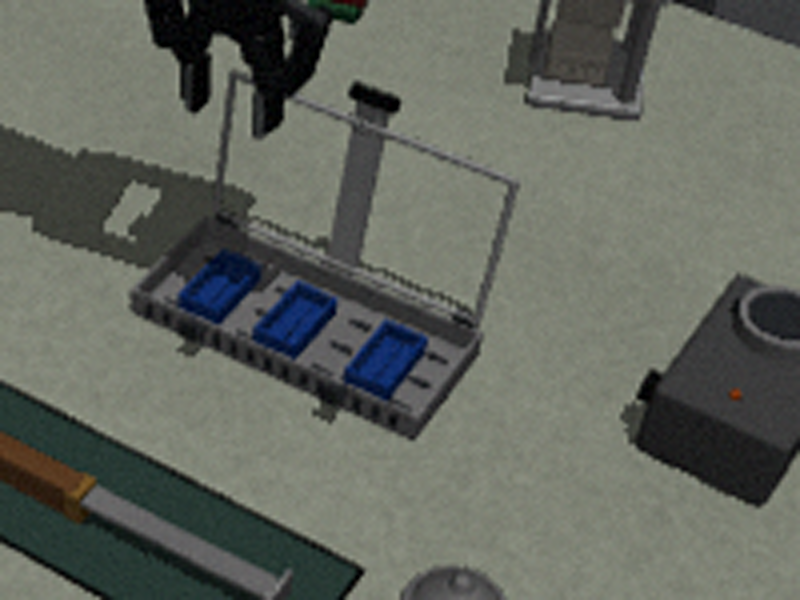

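```bash
python3 -m creep '[0,0,-1,0,0.3,0.3,-2,0,1.3,1.2,-2.4,0,2.3,2.1,-2.4,0,3.54,2.99,-2.4,0,3.54,2.99,-2.4,0,3.54,2.99,-2.4,0,3.54,2.99,-2.4,0]' 90
python3 -c "
from h import *
snap('scene','s37.png',(220,60,420,210),4)
go(.522,.3324,.148,92.3)
"
```

```text
time: 44.57
eef_pos: [0.5198, 0.3324, 0.2147]
tcp_rot: [0.691, 0.722, -0.002, -0.001]
contact_force: [0.3, -0.4, -0.2]
opening: 0.65
t=44.6 at [0.5198 0.3322 0.2156] yaw 92.5 op 0.65 F [-0.4  1.2  0.2] q [ 0.4   0.18  1.74 -0.    1.23  0.36]
shift units [0.01 0.1  2.7 ] turn units 0.04
```

View pics/s37.png

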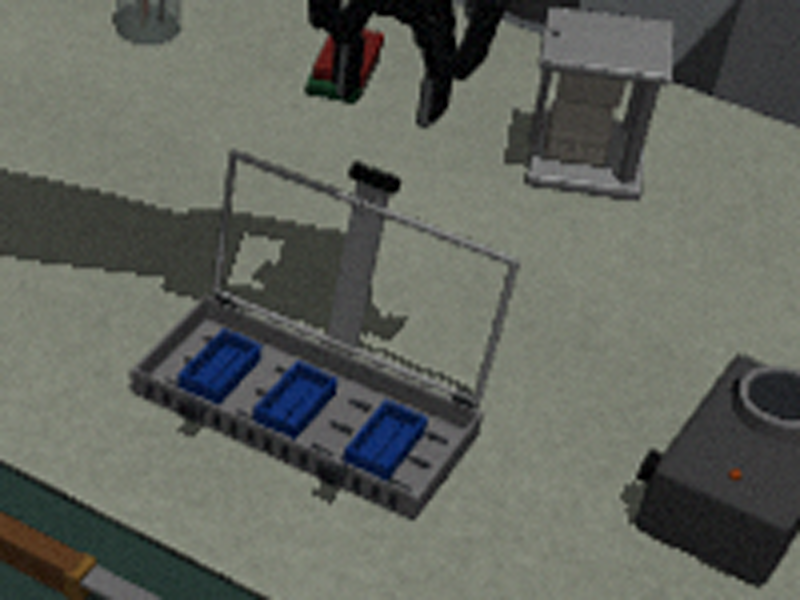

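```bash
python3 -m creep '[0,0.1,0.7,0,0,0.1,1.4,0,0,0.1,2,0,0,0.1,2.5,0,0,0.1,2.7,0,0,0.1,2.7,0]'
python3 -m creep '[0,0,0,0,0,0,0,0,0,0,0,0,0,0,0,0,0,0,0,0]' 255 60
python3 -c "
from h import *
snap('scene','s38.png',(220,60,420,210),4)
go()
"
```

```text
time: 45.12
eef_pos: [0.5224, 0.3321, 0.1485]
tcp_rot: [0.692, 0.722, -0.001, -0.001]
contact_force: [0.8, 0.2, -0.9]
opening: 0.647
time: 45.53
eef_pos: [0.5205, 0.3336, 0.1515]
tcp_rot: [0.692, 0.722, -0.003, -0.003]
contact_force: [-9.8, -0.7, 5.5]
opening: 0.394
t=45.6 at [0.5205 0.3336 0.1515] yaw 92.5 op 0.40 F [-9.1 -0.2  5.9] q [0.4  0.24 1.78 0.   1.12 0.36]
shift units [0. 0. 0.] turn units 0.00
```

View pics/s38.png

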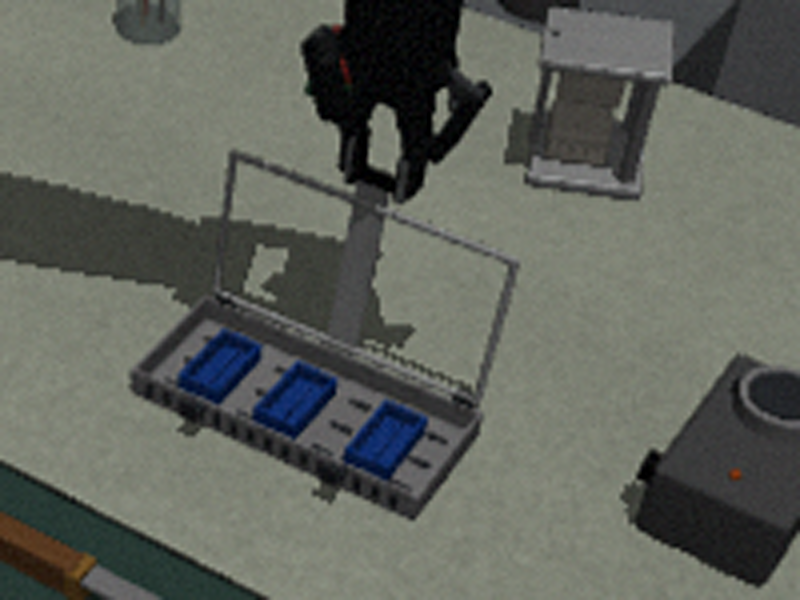

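```bash
python3 -m creep '[-0.5,-0.06,-0.1,0,-1.1,-0.06,-0.13,0,-1.66,-0.06,-0.14,0,-2.2,-0.06,-0.06,0,-2.76,-0.06,0.06,0,-3.3,-0.06,0.24,0,-3.81,-0.06,0.46,0,-4.3,-0.06,0.74,0,-4.76,-0.06,1.06,0,-5.18,-0.06,1.44,0,-5.56,-0.06,1.86,0,-5.9,-0.06,2.3,0,-6.19,-0.06,2.77,0,-6.19,-0.06,2.77,0]'
python3 -c "
from h import *
snap('scene','s39.png',(220,60,420,210),4)
go()
"
```

```text
time: 46.75
eef_pos: [0.5283, 0.1749, 0.0803]
tcp_rot: [0.692, 0.722, -0.002, 0.001]
contact_force: [-4.2, -4.9, 4.9]
opening: 0.398
t=46.8 at [0.5284 0.1753 0.0811] yaw 92.4 op 0.40 F [-4.5 -5.8  4.3] q [ 0.14  0.2   1.97 -0.    0.97  0.1 ]
shift units [0. 0. 0.] turn units 0.00
```

View pics/s39.png

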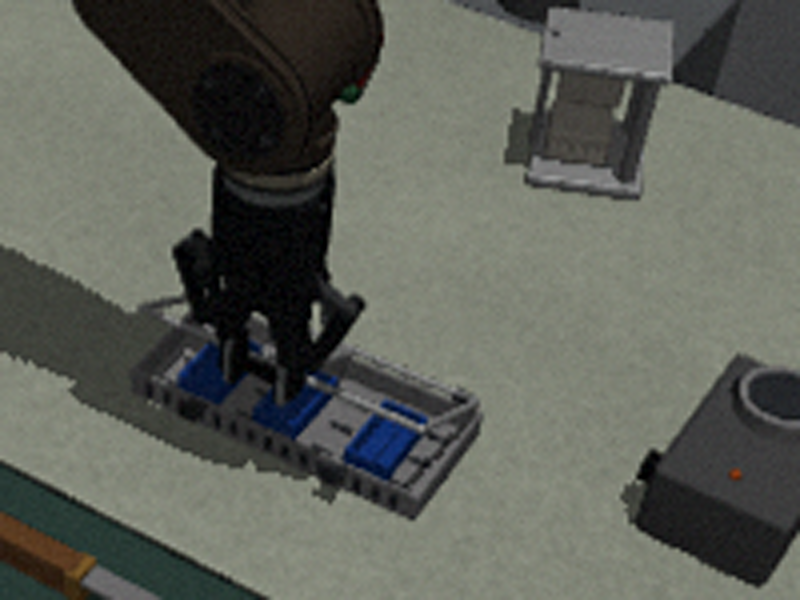

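```bash
python3 -m creep '[-0.24,0,0.5,0,-0.43,0,1.03,0,-0.54,0,1.45,0,-0.62,0,1.85,0,-0.66,0,2.3,0,-0.68,0,2.6,0,-0.68,0,2.8,0,-0.68,0,2.9,0,-0.68,0,2.9,0]'
python3 -c "
from h import *
snap('scene','s40.png',(220,80,380,200),5)
go()
"
```

```text
time: 47.55
eef_pos: [0.5294, 0.1583, 0.0124]
tcp_rot: [0.691, 0.723, -0.004, -0.0]
contact_force: [-14.4, -9.9, 24.0]
opening: 0.403
t=47.6 at [0.5294 0.1583 0.0124] yaw 92.6 op 0.40 F [-14.2  -9.8  22.5] q [ 0.11  0.31  2.   -0.01  0.84  0.07]
shift units [0. 0. 0.] turn units 0.00
```

View pics/s40.png

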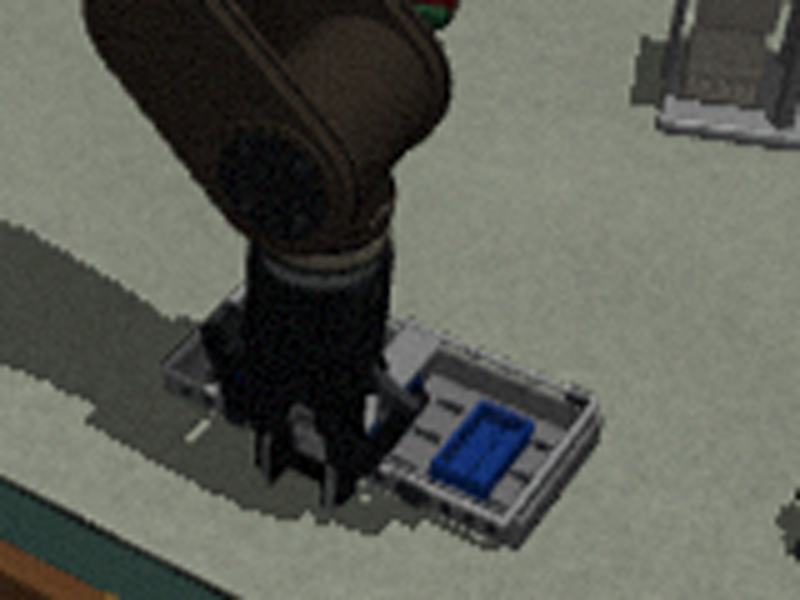

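```bash
python3 -m creep '[-0.1,-0.12,0,0,-0.1,-0.12,0.1,0,-0.1,-0.12,0.1,0,-0.1,-0.12,0.1,0]'
python3 -m creep '[0,0,0,0,0,0,0,0,0,0,0,0,0,0,0,0]' 90
python3 -m creep '[0,0,-1,0,0,0,-2.5,0,0,0,-4,0,-0.8,0,-5,0,-1.8,0,-6,0,-3,0,-6,0,-4,0,-6,0,-4,0,-6,0]'
python3 -c "
from h import *
from scipy.optimize import least_squares
snap('scene','s41.png',(220,80,380,200),5)
snap('top','t41.png',(100,170,220,330),3.7)
go()
"
```

```text
time: 47.93
eef_pos: [0.5294, 0.1583, 0.0123]
tcp_rot: [0.691, 0.722, 0.001, 0.001]
contact_force: [-12.1, -1.5, 27.5]
opening: 0.4
time: 48.27
eef_pos: [0.5271, 0.1582, 0.006]
tcp_rot: [0.692, 0.722, 0.0, 0.0]
contact_force: [0.2, 0.4, -0.7]
opening: 0.647
time: 48.93
eef_pos: [0.5318, 0.0553, 0.1564]
tcp_rot: [0.693, 0.721, -0.0, 0.001]
contact_force: [0.4, -0.3, 0.1]
opening: 0.647
t=49.0 at [0.5309 0.0582 0.1554] yaw 92.4 op 0.64 F [-0.3  0.4 -0. ] q [-0.08  0.05  1.99  0.    1.1  -0.12]
shift units [0. 0. 0.] turn units 0.00
```

View pics/s41.png

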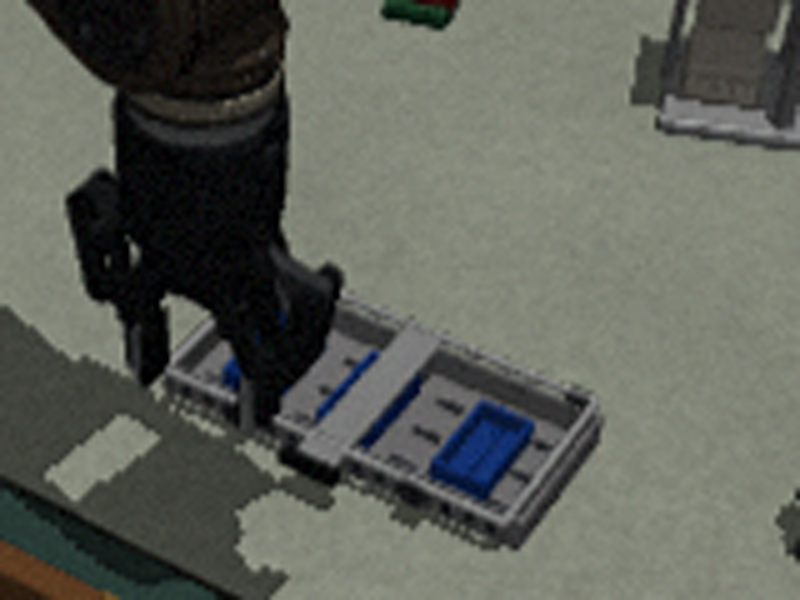

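View pics/t41.png

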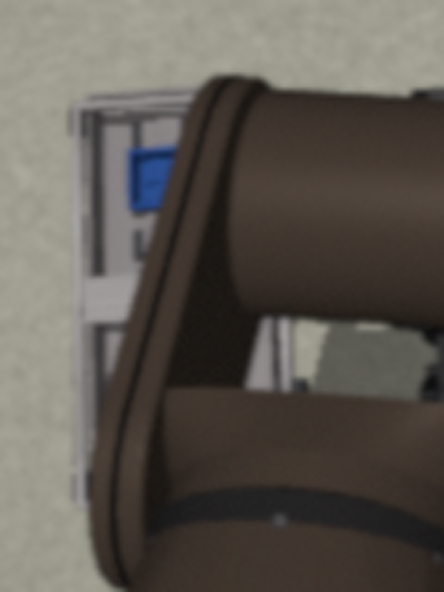

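```bash
python3 -m creep '[0,0,0,0,0,0,0,0,1,-0.1,0,0,2,-0.1,0.5,0,3,-0.1,1.5,0,4.1,-0.12,2.5,0,4.1,-0.12,3.5,0,4.1,-0.12,3.9,0,4.1,-0.12,3.9,0,4.1,-0.12,3.9,0]' 255 60
python3 -c "
from h import *
snap('scene','s42.png',(220,80,380,200),5)
go(.527,.161,.034)
"
```

```text
time: 49.87
eef_pos: [0.5234, 0.1613, 0.0582]
tcp_rot: [0.691, 0.723, -0.0, -0.0]
contact_force: [-0.3, 0.1, 0.8]
opening: 0.004
t=49.9 at [0.5245 0.1611 0.0594] yaw 92.5 op -0.00 F [-0.3  0.3  0.3] q [ 0.11  0.22  2.   -0.    0.92  0.07]
shift units [-0.01  0.1   1.02] turn units 0.00
```

View pics/s42.png

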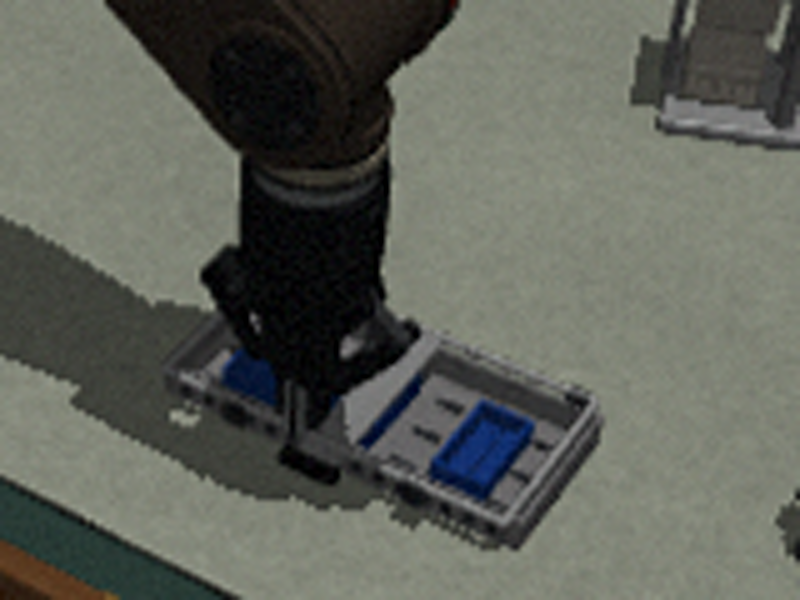

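```bash
python3 -m creep '[0,0.1,0.4,0,0,0.1,0.6,0,0,0.1,0.75,0,0,0.1,0.85,0]'
python3 -m creep '[0,0,0.1,0,0,0,0.2,0,0,0,0.2,0]'
python3 -m creep '[0,0,0.1,0,0,0,0.2,0,0,0,0.2,0]'
```

```text
time: 50.25
eef_pos: [0.5261, 0.1609, 0.0368]
tcp_rot: [0.692, 0.722, -0.0, -0.0]
contact_force: [0.3, 1.0, 0.3]
opening: 0.002
time: 50.5
eef_pos: [0.5263, 0.1611, 0.0337]
tcp_rot: [0.691, 0.722, -0.001, -0.0]
contact_force: [-4.1, -1.8, 9.1]
opening: 0.003
time: 50.75
eef_pos: [0.5267, 0.1612, 0.033]
tcp_rot: [0.691, 0.723, -0.002, -0.001]
contact_force: [-15.3, -4.2, 33.3]
opening: -0.002
```

```bash
python3 -m creep '[0,0,-1,0,0,0,-2.5,0,0,0,-4,0,0,0,-5.5,0,0,0,-7,0,0,0,-8,0,-1.5,-1,-8,0,-3,-2,-8,0,-4.5,-3,-8,0,-6,-3,-8,0,-7.5,-3,-8,0,-9,-3,-8,0,-10.5,-3,-8,0,-12,-3,-8,0,-13.5,-3,-8,0,-15,-3,-8,0,-16,-3,-8,0,-16,-3,-8,0]' 
python3 -c "
from h import *
snap('scene','s43.png')
snap('top','t43.png')
trays('scene'); trays('top')
go()
print('mat/rake'); rects('top','rake_grip',.027); rects('top','slab',.012); rects('top','sprue_former',.02); rects('top','burr_block',.09)
"
```

```text
time: 52.25
eef_pos: [0.4684, -0.2461, 0.2272]
tcp_rot: [0.693, 0.721, -0.001, 0.001]
contact_force: [0.1, 0.1, 1.5]
opening: 0.005
scene px [316. 170.] c=(596,246) 76x41 axis 94.5
scene px [275. 151.] c=(451,240) 77x44 axis 93.6
top px [150. 285.] c=(448,242) 65x36 axis 92.5
top px [150. 259.] c=(504,244) 65x11 axis 92.8
top px [149. 217.] c=(594,248) 64x37 axis 93.2
t=52.5 at [ 0.4685 -0.2407  0.2268] yaw 92.5 op 0.00 F [-0.1  0.  -0. ] q [-0.67 -0.04  1.94  0.    1.24 -0.71]
shift units [0. 0. 0.] turn units 0.00
mat/rake
top rake_grip p0.71 uv(258,252) c=(520,11) 266x35 long axis 1.1deg centroid [524.   7.]
top slab p0.70 uv(306,136) c=(774,-106) 148x76 long axis 95.3deg centroid [ 775. -104.]
top sprue_former p0.86 uv(226,151) c=(745,76) 72x70 long axis 88.9deg centroid [745.  76.]
```

View pics/s43.png

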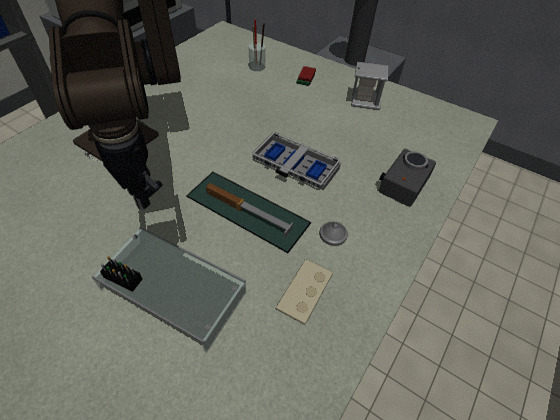

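View pics/t43.png

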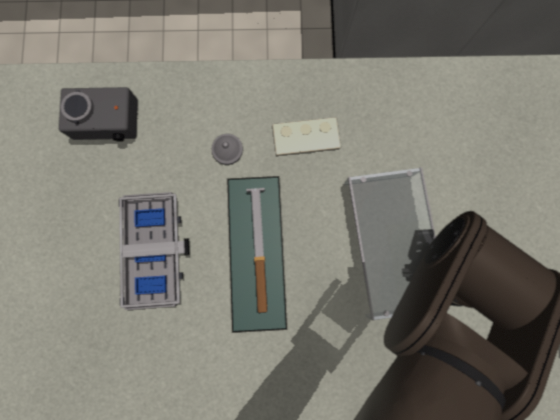

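```bash
python3 -c "
from plant import ctrl
print(ctrl.get_state()['time'], ctrl.sign_off())"
```

```text
the job is handed in; nothing more can be done
52.65 None
```

I handed the job in at 52.7 s, with all three trays in the wash basket under the closed hold-down frame. No verdict is reported.

**What I did:** I drew the three trays out from under the shelf with the rake, then laid the rake back flat on its mat. I swung the frame up to about 1.8 rad and set the trays side by side in the basket. I swung the frame back down and pressed it home.

**Last checks:**
- **Trays:** after closing, the top camera shows all three in the basket, at about x = 0.45, 0.52 and 0.59 m. The middle one is mostly hidden by the frame's strip; just before closing I measured it at (0.519, 0.243).
- **Frame:** pressed with the shut fingers, the grip bar stopped solid at about 33 mm high under 33 N. That matches its home height of 34 mm to within the measuring error. I judged it home from this height and the pictures, as the joint angle itself can't be read.
- **Rake:** it lies flat within the mat.
- **Bystanders:** slab and sprue former are within 2 mm of where they started. The burr block was not found in the last top picture because the arm hid it; in the scene picture it stands where it did.

Earlier, the rake handle lightly touched the shelf's side cheek (about 11 N) on the way in for the first tray. I changed its angle and carried on. I noticed no tray being knocked aside and no slackening of the grip.

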